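# Funnel in the jar, ball dish at the ready

## Task

Get the loose steel ball ready to go back into its jar: first set the blue funnel in the mouth of the open glass jar, fully home and upright, and let go of it. Then pick up the white dish with the ball in it and, keeping it level and the ball in the middle (inside the blue line) all the while, turn it a quarter turn and bring it in over the front of the jar, spout pointing straight towards the raised lid and its tip just above the funnel's mouth, not touching it. Do not tip it yet: finish still holding the dish there, level and still, and leave the jar standing in its place and the battery, screwdriver and pliers alone.

Things in the scene. Friction and masses are not known exactly. Their poses are not given: they have to be found in the camera images.
- jar: clip-top glass jar, loose, 0.28-0.49 kg, upright, 66 mm in diameter, 72 mm high to its rim, neck 52 mm outside. Its round steel lid (53 mm) stands open behind the neck, on the +x side, leaning outward 30 degrees from vertical, its top edge 116 mm above the bench; the front of the jar is its -x side. Origin: centre of its underside, z up
- jar_mouth (a point): centre of the jar's round mouth, in the plane of the rim, 72 mm above the jar's origin. The mouth is 40 mm wide inside, with an orange gasket, and deeper than the funnel's stem is long
- funnel: blue plastic funnel, 35-60 g, parked upright in the caddy's round hole. Origin: tip of its stem, on the axis; z up. Stem 29 mm outside at the tip, 35 mm at 28 mm up; then a cone out to 62 mm at 40 mm up; above it an upright round collar 62 mm outside from 40 to 68 mm up: grip that. Home in jar or caddy, its cone rests on the hole's edge with the origin 30 mm below that edge
- funnel_mouth (a point): centre of the funnel's mouth (58 mm inside), in the plane of its rim, 68 mm above its origin; 110 mm above the bench when the funnel is home in the jar
- caddy: grey bench caddy, fixed, a block 45 mm high with a 40 mm through hole for the funnel and two rows of screwdriver bits that stick up 7 mm, 62 and 78 mm from the hole's axis to +y. Origin: on the hole's axis, at the bench; the block reaches 40 mm from it to -x, +x and -y and 92 mm to +y
- dish: white dish, loose, 90-145 g, round, 64 mm across and 20 mm high with upright outer sides: grip it across these. Pouring spout, 20 to 25 mm wide, on its +x side; the y axis runs across the spout and both sides there are clear. Floor: flat in the middle (10 mm wide, 5 mm thick), rising at 8 degrees to a blue line of 14 mm radius, then at 20 degrees to the wall. Origin: centre of its underside, z up
- dish_mid (a point): the middle of the dish, 13 mm above its origin: the ball's centre lies here when it is at rest in the middle
- dish_spout (a point): tip of the spout's floor, 46 mm from the dish's origin along +x and 15.5 mm above it; the spout's floor is 12.5 mm high at the wall
- ball_center (a point): centre of the loose steel ball, 16 mm in diameter, 17 g, that lies in the dish and rolls freely
- battery: spare grey and black battery, standing loose on the bench, 65 x 151 x 94 mm (x, y, z), 2.4 kg; origin: centre of its underside. Leave alone
- screwdriver: screwdriver with a black handle, 200 mm long, lying loose along its x axis; origin near the middle of its length at the bench. Leave alone
- pliers: pliers with red handles, 135 mm long, 60 mm wide, 14 mm high, lying loose along their x axis (jaws to +x); origin at the pivot, at the bench. Leave alone
There are look-alikes about, which are no part of the job. Of the things like the funnel, leave any that is yellow; of the rest the smaller one is meant.

How it is judged:
By the outcome, as a careful person would: the job done as asked, in the order asked, and still so for the second after the job is handed in, while the arm keeps its last pose, push and grip.
It also fails if it takes over 69 s, if anything falls off the work surface, if the arm or the gripper's body presses on something with over 40 N, if the wrist force passes 120 N, or if a joint passes its speed limit or range.

## Robot

A 6-joint arm with a two-finger parallel gripper is mounted at the origin on the work surface. World frame = base frame: x ahead of the robot, y to its left, z up, the work surface at z = 0. Lengths are in mm, angles in degrees, forces in N, time in s.
With the tool pointing down it reaches from about 350 to 850 mm from the base axis. Payload 8.1 kg.
Tool frame: the origin (TCP) lies at the very end of the fingers, on their centre line; the grasp point (between the pads) lies 19 mm behind it (r.grasp_offset is the distance from the TCP to the grasp point, in mm); z points along the fingers, y is the line along which they close (so a half turn about z gives the same grasp; the last joint's range is limited). The gripper opens to 85 mm and grips with 20 to 120 N. Pads are 22 mm wide; open, the fingers measure 114 mm over their backs; the gripper's body (76 mm by 85 mm) begins 54 mm behind the grasp point. The pads swing forward as they close: fully open they stand 13 mm farther back than shut.
Start: joints at [-71.471, 7.471, 85.268, -0, 87.261, -4.893], TCP at [238.525, -550.555, 231.292] pointing down, gripper open.
Joint ranges: [-169.43, 169.43], [-51.17, 129.36], [1.28, 143.12], [-76.62, 256.62], [0, 156.53], [-152.29, 152.29]. Speed limits (degrees/s): [136.94, 136.94, 159.86, 180, 180, 180].

## Interface

Orientations are given as [roll, pitch, yaw] about the fixed x, y, z axes, in that order (R = Rz(yaw) Ry(pitch) Rx(roll)).
In Python, from bench import r gives the robot as it stands.
- The arm moves only by the tool carry_out, never from a script. Its argument "commands" is a list of rows, each an object with "jaw": the finger opening in m, from 0 to 0.0854; "translation": the shift along the tool's x, y, z in m, a list of three; "spin": the turn about the tool's z in rad. A call has exactly 8 rows; each row shifts and turns the commanded pose from where the row before left it, along the tool's axes as they then stand; what a row does not reach is not made up. A row lasts 1/12 s, in which the tool goes at most 41.7 mm and 7.16 degrees, less where a joint would pass 70% of its speed; a pose out of reach is approached as far as the arm can. A call is refused whole if a number of a shift passes 0.0417 or a number of a turn 0.125, either way. A call with a gripper value outside its range is refused whole. The fingers move at their own pace and stop on an object; "squeeze" is the grip in N (left out, the last holds). Time passes only in rows, so rows that do not move let the fingers close, or fill a call up. It gives the time, the measured TCP pose, the force, the opening and the grip force at its end, in the units of the state.
- r.sense(): the state, without advancing time (a new reading comes with each control period).
- r.snapshot(name): name is "scene" or "top" or "wrist"; returns a dict with "pixels" (420x560x3 uint8, blue, green, red), "K" (3x3 intrinsics, pixels), "extrinsics" (4x4, takes a point from camera to world coordinates). Camera axes: x right, y down, z forward; pixel columns grow to the right and rows downward; lengths in mm; the calibration is good to about 2 mm. A picture is of the moment at which its call begins. There is no depth.
- r.hand_in(): hands the job in; it is judged then, once.
Trained networks look in a picture, given as the dict that the camera call returned (one of the last four; its "shot" number tells which), for a name from the list of things; names that differ only in an ending like _2 or _b are one class to them, and where a whole thing is asked for, a point or a joint stands for the part that bears it (a point fixed in the world has none). Each returns a list of dicts, best first, with "score" (0 to 1); they miss things now and then, are a little off and sometimes report something else, mostly with a low value. They report only what shows in the picture. A call takes as long as a camera call. They do not tell look-alikes from the thing itself.
- r.spot_in(picture, target): "xy" ([column, row] in pixels, amid what is visible of it).
- r.regions_of(picture, target): "pixels" (420x560 bool, what is visible of it) and "xy" ([column, row] in pixels, amid what is visible of it).
- r.landmark_of(picture, target): "xy" ([column, row] in pixels: a listed point, or the origin of a listed thing).
The state is a dict: "time": time; "joint_pos": joint angles; "qd": joint speeds; "joint_efforts": joint torques, N m; "tool_pos": TCP position; "tcp_rot": TCP orientation; "ft_force": force on the tool from outside, world axes, zero at the start; "wrist_torque": the same for the moment, N m; "finger_gap": finger opening in mm; "grip_force": force on a finger pad.
Only numpy, scipy, OpenCV 4.12 (cv2) and the standard library are available. Lean on these libraries where they do the work, as an engineer would, in place of code of your own. Each camera call takes 0.05 s, during which the arm holds its last target. There are 200 camera calls.

## Working session

There is one attempt and no reset: what is moved stays moved. The work goes in short steps, Python scripts to look and compute and a tool call to move; the robot and the scene stay as the last step left them, time stands still between calls to the robot, and variables do not carry over. Pictures are saved under pics/ and viewed, at most 10 in all, crops included, and the job is handed in when it is done.

Besides the shell and the picture viewer there is one more tool, called after ">>>" by a JSON object that holds its "fn" and its "kwargs", one argument or row to a line. carry_out: Moves the arm, as the interface text tells. Its arguments: {"type":"object","properties":{"commands":{"type":"array","items":{"type":"object","properties":{"jaw":{"type":"number"},"translation":{"type":"array","items":{"type":"number"}},"spin":{"type":"number"}}}},"squeeze":{"type":"number"}},"required":["commands"]}

```bash
mkdir -p pics; ls
cat > h.py <<'E'
import numpy as np, cv2
from bench import r
def proj(s,p):
    E=np.linalg.inv(np.array(s["extrinsics"])); q=E[:3,:3]@np.array(p,float)+E[:3,3]; u=np.array(s["K"])@q; return u[:2]/u[2]
def at(s,xy,z):
    E=np.array(s["extrinsics"]); d=E[:3,:3]@(np.linalg.inv(s["K"])@[xy[0],xy[1],1]); o=E[:3,3]
    return (o+d*(z-o[2])/d[2]).round(1)
E
python3 - <<'E'
from h import *
S={}
for n in ("scene","top"):
    s=r.snapshot(n); S[n]=s
    print(n,np.array(s["extrinsics"])[:3,3].round())
    for t,z in (("jar_mouth",72),("funnel_mouth",83),("funnel",15),("caddy",0),("dish",0),("dish_spout",15.5),("ball_center",13),("battery",0),("screwdriver",0),("pliers",0)):
        for d in r.landmark_of(s,t)[:4]: print(t,round(d["score"],2),np.round(d["xy"]),at(s,d["xy"],z))
print(r.sense())
cv2.imwrite("pics/a.png",S["scene"]["pixels"]); cv2.imwrite("pics/b.png",S["top"]["pixels"])
E
```

```text
pics
scene [891. 731. 812.]
jar_mouth 0.76 [271. 224.] [559.5  41.9  72. ]
jar_mouth 0.75 [250. 162.] [ 488.2 -254.    72. ]
funnel_mouth 0.64 [243. 143.] [ 468.5 -357.3   83. ]
funnel_mouth 0.62 [211. 176.] [ 636.2 -226.3   83. ]
funnel_mouth 0.58 [252. 162.] [ 487.  -240.1   83. ]
funnel 0.55 [255. 180.] [ 486.5 -226.4   15. ]
funnel 0.55 [240. 161.] [ 488.2 -354.6   15. ]
funnel 0.36 [348. 293.] [475.5 300.7  15. ]
caddy 0.78 [257. 179.] [ 470.2 -244.3    0. ]
dish 0.98 [342. 297.] [486.8 294.1   0. ]
dish 0.6 [355. 303.] [469.3 324.9  -0. ]
dish_spout 0.65 [358. 305.] [475.8 339.9  15.5]
dish_spout 0.54 [251. 161.] [ 452.6 -333.    15.5]
ball_center 0.56 [345. 291.] [478.8 291.2  13. ]
battery 0.67 [185. 158.] [ 652.2 -486.3    0. ]
screwdriver 0.55 [337. 382.] [619.3 466.8   0. ]
pliers 0.78 [317. 221.] [398.1  30.7   0. ]
top [ 281.   11. 1577.]
jar_mouth 0.84 [272. 196.] [551.6  14.5  72. ]
funnel_mouth 0.71 [402. 228.] [ 452.  -374.4   83. ]
funnel_mouth 0.58 [344. 161.] [ 655.4 -206.2   83. ]
funnel 0.79 [356. 221.] [ 481.4 -248.    15. ]
funnel 0.72 [400. 224.] [ 472.4 -384
[... 576 characters left out ...]
3.8   0. ]
{'time': 1.1, 'joint_pos': array([-7.14717162e+01,  7.47131703e+00,  8.52694206e+01, -9.86290703e-04,
        8.72607892e+01, -4.89200548e+00]), 'qd': array([ 0.06284442, -0.13275997, -0.02807489,  0.08177152,  0.01474316,
       -0.03444283]), 'joint_efforts': array([ 8.63250407e-04, -5.69325078e+01, -5.00876606e+01,  4.84658074e-07,
        1.17302836e-03,  5.74745900e-05]), 'tool_pos': array([ 238.50658425, -550.55167566,  231.27509642]), 'tcp_rot': array([-1.79998395e+02,  8.51374026e-04,  2.34203365e+01]), 'ft_force': array([0.01984928, 0.52540251, 0.73028491]), 'wrist_torque': array([ 0.00723964, -0.0366409 ,  0.04002713]), 'grip_force': 0.0, 'finger_gap': 85.29958847719881}
```

View pics/a.png

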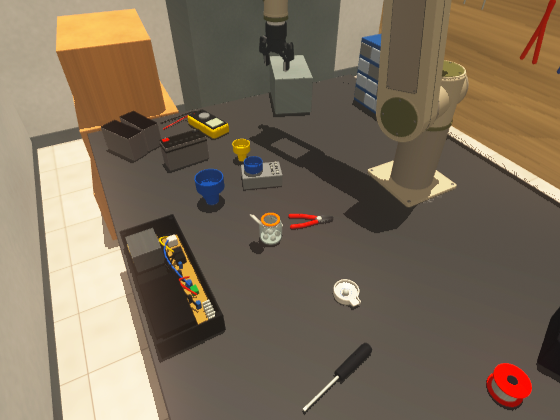

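View pics/b.png

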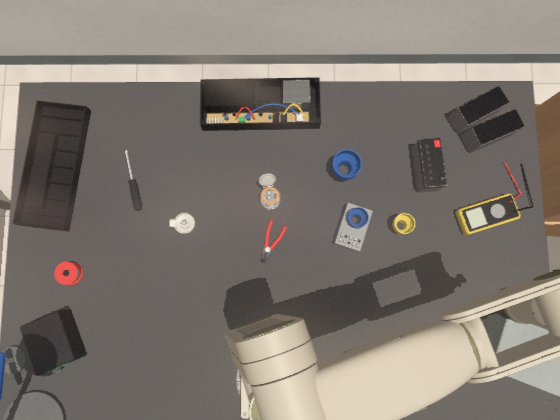

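The scene picture shows three funnels. The small blue one is in the caddy (scene 254,165; top 357,217), a larger blue look-alike stands on the bench (scene 210,185; top 346,165), and a yellow one is at scene 241,148 and top 403,223. The jar is at top (271,197) with its lid towards +x. The dish is at top (184,224) with its spout to +y and the ball in it. By the description, the small blue funnel in the caddy is the one I want. I'll move above it and check with the wrist camera.

```bash
cat >> h.py <<'E'
def plan(d,dyaw,n,ramp=1,nd=4,yaw=None):
    # straight world shift d (mm) and yaw change over n rows, trapezoid speed; tool rows (m, rad)
    w=np.minimum(np.minimum(np.arange(1,n+1),np.arange(n,0,-1)),ramp).astype(float); w/=w.sum()
    s=r.sense(); y=np.radians(s["tcp_rot"][2] if yaw is None else yaw)
    for i,k in enumerate(w):
        D=np.array(d)*k/1000; c,sn=np.cos(y),np.sin(y)
        t=[c*D[0]+sn*D[1], sn*D[0]-c*D[1], -D[2]]
        print([float(round(v,nd)) for v in t], round(-np.radians(dyaw)*k,4), "" if (i+1)%8 else "--")
        y+=np.radians(dyaw)*k
E
python3 - <<'E'
from h import *
p=r.sense()["tool_pos"]; plan(np.array([445,-243,290])-p,-40,16,3)
print(r.grasp_offset)
E
```

```text
[0.0074, -0.0048, -0.0014] 0.0166 
[0.0147, -0.0098, -0.0028] 0.0332 
[0.0215, -0.0154, -0.0042] 0.0499 
[0.0207, -0.0164, -0.0042] 0.0499 
[0.0199, -0.0175, -0.0042] 0.0499 
[0.019, -0.0184, -0.0042] 0.0499 
[0.018, -0.0193, -0.0042] 0.0499 
[0.0171, -0.0202, -0.0042] 0.0499 --
[0.016, -0.021, -0.0042] 0.0499 
[0.015, -0.0218, -0.0042] 0.0499 
[0.0139, -0.0225, -0.0042] 0.0499 
[0.0127, -0.0232, -0.0042] 0.0499 
[0.0115, -0.0238, -0.0042] 0.0499 
[0.0103, -0.0244, -0.0042] 0.0499 
[0.0061, -0.0166, -0.0028] 0.0332 
[0.0028, -0.0084, -0.0014] 0.0166 --
18.700000000000003
```

>>> {"fn": "carry_out", "kwargs": {
  "commands": [
    {"jaw": 0.085,"translation": [0.0074,-0.0048,-0.0014],"spin": 0.0166},
    {"jaw": 0.085,"translation": [0.0147,-0.0098,-0.0028],"spin": 0.0332},
    {"jaw": 0.085,"translation": [0.0215,-0.0154,-0.0042],"spin": 0.05},
    {"jaw": 0.085,"translation": [0.0207,-0.0164,-0.0042],"spin": 0.05},
    {"jaw": 0.085,"translation": [0.02,-0.0175,-0.0042],"spin": 0.05},
    {"jaw": 0.085,"translation": [0.019,-0.0184,-0.0042],"spin": 0.05},
    {"jaw": 0.085,"translation": [0.018,-0.0193,-0.0042],"spin": 0.05},
    {"jaw": 0.085,"translation": [0.0171,-0.0202,-0.0042],"spin": 0.05}
  ]
}}

```text
time: 1.77
tool_pos: [342.4, -395.7, 261.0]
tcp_rot: [180.0, -0.0, 3.2]
ft_force: [0.5, -0.5, -0.3]
finger_gap: 84.9
grip_force: 0.0
```

>>> {"fn": "carry_out", "kwargs": {
  "commands": [
    {"jaw": 0.085,"translation": [0.016,-0.021,-0.0042],"spin": 0.05},
    {"jaw": 0.085,"translation": [0.015,-0.0218,-0.0042],"spin": 0.05},
    {"jaw": 0.085,"translation": [0.0139,-0.0225,-0.0042],"spin": 0.05},
    {"jaw": 0.085,"translation": [0.0127,-0.0232,-0.0042],"spin": 0.05},
    {"jaw": 0.085,"translation": [0.0115,-0.0238,-0.0042],"spin": 0.05},
    {"jaw": 0.085,"translation": [0.0103,-0.0244,-0.0042],"spin": 0.05},
    {"jaw": 0.085,"translation": [0.0061,-0.0166,-0.0028],"spin": 0.0332},
    {"jaw": 0.085,"translation": [0.0028,-0.0084,-0.0014],"spin": 0.0166}
  ]
}}

```text
time: 2.43
tool_pos: [446.6, -241.2, 290.8]
tcp_rot: [-180.0, -0.1, -16.7]
ft_force: [-0.2, 0.4, -0.7]
finger_gap: 85.0
grip_force: 0.0
```

Run:
```python
from h import *
s=r.snapshot("wrist"); q=r.sense(); print(q["time"],q["tool_pos"],q["tcp_rot"]); print(np.array(s["extrinsics"]).round(2))
for t,z in (("funnel_mouth",83),("funnel",15),("caddy",0),("jar_mouth",72)):
    for d in r.landmark_of(s,t)[:3]: print(t,round(d["score"],2),np.round(d["xy"]),at(s,d["xy"],z))
for d in r.regions_of(s,"funnel")[:3]:
    m=d["pixels"]; ys,xs=np.nonzero(m); print("reg",round(d["score"],2),xs.min(),xs.max(),ys.min(),ys.max())
cv2.imwrite("pics/c.png",s["pixels"])
```

```text
2.4833 [ 446.9277776  -240.84491317  290.9143577 ] [-1.79956987e+02 -8.34330099e-02 -1.66530906e+01]
[[-2.9000e-01 -9.2000e-01 -2.8000e-01  5.1856e+02]
 [-9.6000e-01  2.7000e-01  9.0000e-02 -2.6389e+02]
 [-0.0000e+00  3.0000e-01 -9.6000e-01  4.3358e+02]
 [ 0.0000e+00  0.0000e+00  0.0000e+00  1.0000e+00]]
funnel_mouth 0.96 [276. 157.] [ 483.4 -249.6   83. ]
funnel_mouth 0.88 [195.  10.] [ 649. -213.   83.]
funnel_mouth 0.56 [391. 134.] [ 470.  -383.6   83. ]
funnel 0.92 [372. 130.] [ 473.3 -383.5   15. ]
funnel 0.83 [274. 153.] [ 482.7 -245.5   15. ]
funnel 0.72 [216.  37.] [ 640.4 -217.6   15. ]
jar_mouth 0.75 [ 45. 164.] [555.   22.9  72. ]
jar_mouth 0.66 [275. 156.] [ 483.6 -248.4   72. ]
reg 0.94 150 243 0 64
reg 0.64 360 416 109 162
reg 0.56 247 300 131 184
```

View pics/c.png

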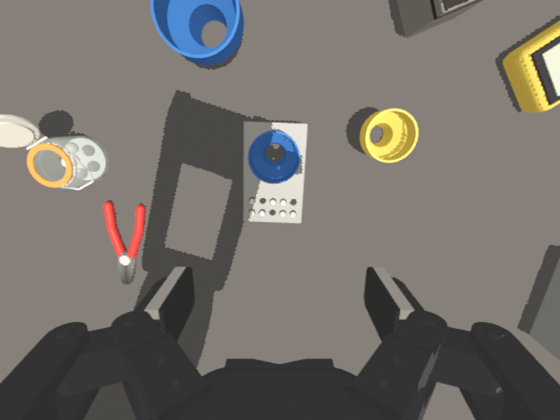

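The wrist view shows the small blue funnel in the caddy at (274,157), about 53 px wide (roughly 62 mm). The big blue look-alike is at (197,25), the yellow one at (389,135), and the jar at (50,165). The choice is confirmed.

Run:
```python
from h import *
p=r.sense()["tool_pos"]; plan(np.array([483.5,-247.5,160])-p,0,8,3)
```

```text
[0.0021, -0.0004, 0.0072] -0.0 
[0.0042, -0.0008, 0.0144] -0.0 
[0.0064, -0.0013, 0.0216] -0.0 
[0.0064, -0.0013, 0.0216] -0.0 
[0.0064, -0.0013, 0.0216] -0.0 
[0.0064, -0.0013, 0.0216] -0.0 
[0.0042, -0.0008, 0.0144] -0.0 
[0.0021, -0.0004, 0.0072] -0.0 --
```

>>> {"fn": "carry_out", "kwargs": {
  "commands": [
    {"jaw": 0.085,"translation": [0.0021,-0.0004,0.0072],"spin": 0},
    {"jaw": 0.085,"translation": [0.0042,-0.0008,0.0144],"spin": 0},
    {"jaw": 0.085,"translation": [0.0064,-0.0013,0.0216],"spin": 0},
    {"jaw": 0.085,"translation": [0.0064,-0.0013,0.0216],"spin": 0},
    {"jaw": 0.085,"translation": [0.0064,-0.0013,0.0216],"spin": 0},
    {"jaw": 0.085,"translation": [0.0064,-0.0013,0.0216],"spin": 0},
    {"jaw": 0.085,"translation": [0.0042,-0.0008,0.0144],"spin": 0},
    {"jaw": 0.085,"translation": [0.0021,-0.0004,0.0072],"spin": 0}
  ]
}}

```text
time: 3.4
tool_pos: [482.6, -246.5, 156.9]
tcp_rot: [-179.9, 0.2, -16.7]
ft_force: [-0.8, 0.0, -0.3]
finger_gap: 84.9
grip_force: 0.0
```

Run:
```python
from h import *
s=r.snapshot("wrist"); q=r.sense(); print(q["time"],q["tool_pos"],q["tcp_rot"])
for t,z in (("funnel_mouth",83),("funnel",15)):
    for d in r.landmark_of(s,t)[:2]: print(t,round(d["score"],2),np.round(d["xy"]),at(s,d["xy"],z))
hsv=cv2.cvtColor(s["pixels"],cv2.COLOR_BGR2HSV); m=cv2.inRange(hsv,(105,120,40),(130,255,255))
n,l,st,_=cv2.connectedComponentsWithStats(m)
for i in range(1,n):
    if st[i,4]>1500:
        c=max(cv2.findContours((l==i).astype(np.uint8),0,2)[0],key=len); e=cv2.fitEllipse(c); print(e,at(s,e[0],83))
cv2.imwrite("pics/d.png",s["pixels"])
```

```text
3.45 [ 482.53984381 -246.37618741  156.55647238] [-179.91882086    0.28018971  -16.69782784]
funnel_mouth 0.96 [282. 224.] [ 481.8 -249.5   83. ]
funnel_mouth 0.58 [452. 188.] [ 473.  -379.4   83. ]
funnel 0.92 [277. 202.] [ 482.1 -245.4   15. ]
funnel 0.87 [193.  40.] [ 639.9 -218.3   15. ]
((150.36231994628906, 2.9384002685546875), (134.64849853515625, 178.50341796875), 132.7565155029297) [ 646.5 -212.4   83. ]
((277.6638488769531, 219.0750732421875), (76.26420593261719, 80.23577117919922), 2.60001802444458) [ 486.7 -247.7   83. ]
```

View pics/d.png

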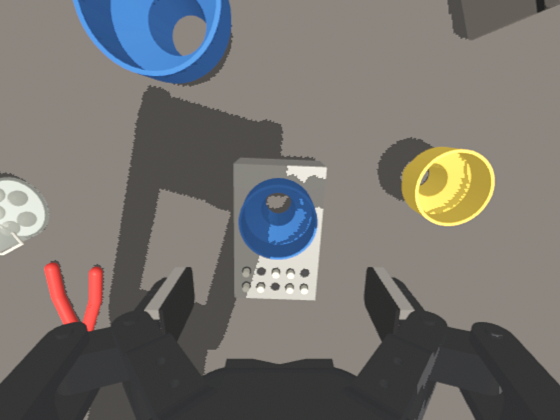

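The funnel is at (278,220), centred between the fingers. I'll go down and grip the collar.

>>> {"fn": "carry_out", "kwargs": {
  "commands": [
    {"jaw": 0.085,"translation": [0.0007,0.0007,0.008],"spin": 0},
    {"jaw": 0.085,"translation": [0.0007,0.0007,0.016],"spin": 0},
    {"jaw": 0.085,"translation": [0,0,0.02],"spin": 0},
    {"jaw": 0.085,"translation": [0,0,0.02],"spin": 0},
    {"jaw": 0.085,"translation": [0,0,0.02],"spin": 0},
    {"jaw": 0.085,"translation": [0,0,0.014],"spin": 0},
    {"jaw": 0.085,"translation": [0,0,0.006],"spin": 0},
    {"jaw": 0.085,"translation": [0,0,0.002],"spin": 0}
  ]
}}

```text
time: 4.22
tool_pos: [484.5, -248.5, 53.9]
tcp_rot: [-180.0, 0.0, -16.7]
ft_force: [0.2, -0.1, -0.6]
finger_gap: 84.8
grip_force: 0.0
```

>>> {"fn": "carry_out", "kwargs": {
  "commands": [
    {"jaw": 0.085,"translation": [0,0,0],"spin": 0},
    {"jaw": 0.085,"translation": [0,0,0],"spin": 0},
    {"jaw": 0.05,"translation": [0,0,0],"spin": 0},
    {"jaw": 0.05,"translation": [0,0,0],"spin": 0},
    {"jaw": 0.05,"translation": [0,0,0],"spin": 0},
    {"jaw": 0.05,"translation": [0,0,0],"spin": 0},
    {"jaw": 0.05,"translation": [0,0,0],"spin": 0},
    {"jaw": 0.05,"translation": [0,0,0],"spin": 0}
  ],
  "squeeze": 30
}}

```text
time: 4.88
tool_pos: [487.0, -247.3, 56.7]
tcp_rot: [-179.9, -0.2, -16.6]
ft_force: [1.7, 11.6, 10.0]
finger_gap: 64.0
grip_force: 31.1
```

Run:
```python
from h import *
q=r.sense(); print({k:np.round(v,2) for k,v in q.items()}, r.grasp_offset)
```

```text
{'time': np.float64(4.88), 'joint_pos': array([-32.43,   8.03, 103.7 ,   0.2 ,  68.14,  74.13]), 'qd': array([-0.01,  0.03, -0.01, -0.03,  0.07, -0.08]), 'joint_efforts': array([-5.57e+00, -4.78e+01, -4.26e+01, -3.37e+00, -1.63e+00, -2.00e-02]), 'tool_pos': array([ 487.  , -247.3 ,   56.73]), 'tcp_rot': array([-179.86,   -0.18,  -16.63]), 'ft_force': array([ 1.66, 11.58,  9.95]), 'wrist_torque': array([ 1.9 , -0.29,  0.05]), 'grip_force': np.float64(31.15), 'finger_gap': np.float64(64.0)} 18.700000000000003
```

>>> {"fn": "carry_out", "kwargs": {
  "commands": [
    {"jaw": 0.05,"translation": [0,0,-0.004],"spin": 0},
    {"jaw": 0.05,"translation": [0,0,-0.008],"spin": 0},
    {"jaw": 0.05,"translation": [0,0,-0.016],"spin": 0},
    {"jaw": 0.05,"translation": [0,0,-0.025],"spin": 0},
    {"jaw": 0.05,"translation": [0,0,-0.035],"spin": 0},
    {"jaw": 0.05,"translation": [0,0,-0.035],"spin": 0},
    {"jaw": 0.05,"translation": [0,0,-0.025],"spin": 0},
    {"jaw": 0.05,"translation": [0,0,-0.01],"spin": 0}
  ]
}}

```text
time: 5.55
tool_pos: [486.8, -250.2, 218.7]
tcp_rot: [179.9, -0.4, -16.7]
ft_force: [-0.2, -0.1, 0.5]
finger_gap: 64.0
grip_force: 33.1
```

Run:
```python
from h import *
q=r.sense(); print({k:np.round(q[k],2) for k in ("time","tool_pos","tcp_rot","ft_force","wrist_torque","finger_gap","grip_force")})
s=r.snapshot("wrist")
for t,z in (("funnel_mouth",225),("jar_mouth",72)):
    for d in r.landmark_of(s,t)[:3]: print(t,round(d["score"],2),np.round(d["xy"]),at(s,d["xy"],z))
p=r.sense()["tool_pos"]; 
plan(np.array([475,15,230])-p,30,16,3)
cv2.imwrite("pics/e.png",s["pixels"])
```

```text
{'time': np.float64(5.55), 'tool_pos': array([ 486.85, -250.15,  218.71]), 'tcp_rot': array([179.85,  -0.45, -16.68]), 'ft_force': array([-0.23, -0.09,  0.52]), 'wrist_torque': array([-0.04, -0.03,  0.03]), 'finger_gap': np.float64(63.99), 'grip_force': np.float64(33.14)}
funnel_mouth 0.85 [279. 302.] [ 471.3 -246.5  225. ]
funnel_mouth 0.65 [178.  34.] [ 604.  -243.3  225. ]
funnel_mouth 0.63 [414. 178.] [ 517.4 -326.3  225. ]
jar_mouth 0.86 [  8. 215.] [553.3  19.   72. ]
[-0.002, -0.006, -0.0004] -0.0125 
[-0.0039, -0.012, -0.0008] -0.0249 
[-0.0054, -0.0181, -0.0012] -0.0374 
[-0.0048, -0.0183, -0.0012] -0.0374 
[-0.0041, -0.0184, -0.0012] -0.0374 
[-0.0034, -0.0186, -0.0012] -0.0374 
[-0.0027, -0.0187, -0.0012] -0.0374 
[-0.002, -0.0188, -0.0012] -0.0374 --
[-0.0013, -0.0188, -0.0012] -0.0374 
[-0.0006, -0.0189, -0.0012] -0.0374 
[0.0001, -0.0189, -0.0012] -0.0374 
[0.0008, -0.0189, -0.0012] -0.0374 
[0.0015, -0.0188, -0.0012] -0.0374 
[0.0022, -0.0187, -0.0012] -0.0374 
[0.002, -0.0124, -0.0008] -0.0249 
[0.0011, -0.0062, -0.0004] -0.0125 --
```

View pics/e.png

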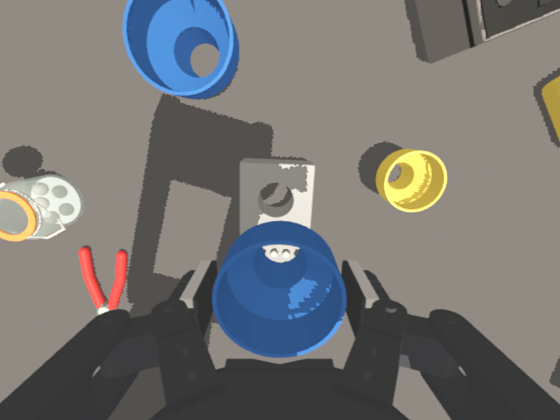

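The funnel is held in the jaws, its mouth around (280,288), and the caddy hole is empty at (275,197). Next I carry it near the jar, stopping short so the wrist camera can see the jar.

>>> {"fn": "carry_out", "kwargs": {
  "commands": [
    {"jaw": 0.05,"translation": [-0.002,-0.006,-0.0004],"spin": -0.0125},
    {"jaw": 0.05,"translation": [-0.0039,-0.012,-0.0008],"spin": -0.025},
    {"jaw": 0.05,"translation": [-0.0054,-0.0181,-0.0012],"spin": -0.0374},
    {"jaw": 0.05,"translation": [-0.0048,-0.0183,-0.0012],"spin": -0.0374},
    {"jaw": 0.05,"translation": [-0.0041,-0.0184,-0.0012],"spin": -0.0374},
    {"jaw": 0.05,"translation": [-0.0034,-0.0186,-0.0012],"spin": -0.0374},
    {"jaw": 0.05,"translation": [-0.0027,-0.0187,-0.0012],"spin": -0.0374},
    {"jaw": 0.05,"translation": [-0.002,-0.0188,-0.0012],"spin": -0.0374}
  ]
}}

```text
time: 6.37
tool_pos: [478.5, -114.1, 218.9]
tcp_rot: [-179.9, 0.2, -1.4]
ft_force: [0.3, 0.3, -0.4]
finger_gap: 64.2
grip_force: 33.1
```

>>> {"fn": "carry_out", "kwargs": {
  "commands": [
    {"jaw": 0.05,"translation": [-0.0013,-0.0188,-0.0012],"spin": -0.0374},
    {"jaw": 0.05,"translation": [-0.0006,-0.0189,-0.0012],"spin": -0.0374},
    {"jaw": 0.05,"translation": [0.0001,-0.0189,-0.0012],"spin": -0.0374},
    {"jaw": 0.05,"translation": [0.0008,-0.0189,-0.0012],"spin": -0.0374},
    {"jaw": 0.05,"translation": [0.0015,-0.0188,-0.0012],"spin": -0.0374},
    {"jaw": 0.05,"translation": [0.0022,-0.0187,-0.0012],"spin": -0.0374},
    {"jaw": 0.05,"translation": [0.002,-0.0124,-0.0008],"spin": -0.025},
    {"jaw": 0.05,"translation": [0.0011,-0.0062,-0.0004],"spin": -0.0125}
  ]
}}

```text
time: 7.03
tool_pos: [473.1, 18.0, 227.6]
tcp_rot: [-179.9, 0.2, 13.6]
ft_force: [0.5, -0.5, -0.1]
finger_gap: 64.1
grip_force: 33.1
```

>>> {"fn": "carry_out", "kwargs": {
  "commands": [
    {"jaw": 0.05,"translation": [0,0,0],"spin": 0},
    {"jaw": 0.05,"translation": [0,0,0],"spin": 0},
    {"jaw": 0.05,"translation": [0,0,0],"spin": 0},
    {"jaw": 0.05,"translation": [0,0,0],"spin": 0},
    {"jaw": 0.05,"translation": [0,0,0],"spin": 0},
    {"jaw": 0.05,"translation": [0,0,0],"spin": 0},
    {"jaw": 0.05,"translation": [0,0,0],"spin": 0},
    {"jaw": 0.05,"translation": [0,0,0],"spin": 0}
  ]
}}

```text
time: 7.7
tool_pos: [474.6, 15.3, 229.4]
tcp_rot: [180.0, -0.0, 13.3]
ft_force: [-0.2, 0.3, -0.3]
finger_gap: 64.1
grip_force: 33.1
```

Run:
```python
from h import *
q=r.sense(); print({k:np.round(q[k],2) for k in ("time","tool_pos","tcp_rot","finger_gap")})
T=q["tool_pos"]
out=[]
for n in ("wrist","scene","top"):
    s=r.snapshot(n)
    for t,z in (("jar_mouth",72),("jar",0),("funnel_mouth",T[2]+26),("funnel",T[2]-42)):
        for d in r.landmark_of(s,t)[:2]: print(n,t,round(d["score"],2),np.round(d["xy"]),at(s,d["xy"],z))
    im=s["pixels"]; hsv=cv2.cvtColor(im,cv2.COLOR_BGR2HSV); m=cv2.inRange(hsv,(5,150,120),(18,255,255))
    k,l,st,ce=cv2.connectedComponentsWithStats(m)
    for i in range(1,k):
        if st[i,4]>60: 
            c=max(cv2.findContours((l==i).astype(np.uint8),0,2)[0],key=len); e=cv2.fitEllipse(c); print(n,"orange",st[i,4],np.round(e[0],1),np.round(e[1],1),at(s,e[0],73))
    if n=="wrist": out.append(im)
    if n=="scene":
        u=proj(s,T).astype(int); x,y=max(u[0]-90,0),max(u[1]-70,0); out.append(cv2.resize(im[y:y+180,x:x+240],(560,420),interpolation=2))
cv2.imwrite("pics/f.png",cv2.resize(np.hstack(out),(800,300)))
```

```text
{'time': np.float64(7.7), 'tool_pos': array([474.59,  15.35, 229.35]), 'tcp_rot': array([ 1.800e+02, -1.000e-02,  1.332e+01]), 'finger_gap': np.float64(64.14)}
wrist jar_mouth 0.69 [295. 121.] [553.3  16.7  72. ]
wrist jar 0.94 [289. 122.] [551.6  19.9   0. ]
wrist funnel_mouth 0.95 [279. 300.] [472.7  14.  255.4]
wrist funnel 0.7 [279. 245.] [471.   13.6 187.4]
wrist funnel 0.62 [ 50. 130.] [512.2 165.1 187.4]
wrist orange 626 [291.7 121.2] [47.2 52.4] [552.2  20.2  73. ]
scene jar_mouth 0.85 [272. 225.] [559.   47.5  72. ]
scene jar 0.57 [269. 236.] [556.1  18.6   0. ]
scene funnel_mouth 0.93 [211. 177.] [696.7   2.9 255.4]
scene funnel_mouth 0.86 [295. 157.] [477.2  22.  255.4]
scene funnel 0.87 [240. 160.] [ 571.7 -125.4  187.4]
scene funnel 0.85 [210. 198.] [706.3  -3.9 187.4]
scene orange 7545 [135.4 158. ] [ 93.3 337.1] [ 821.4 -455.2   73. ]
scene orange 109 [270.1 219. ] [13.5 18.6] [553.8  24.3  73. ]
top funnel_mouth 0.95 [345. 160.] [ 615.  -183.4  255.4]
top funnel_mouth 0.86 [403. 222.] [ 447.8 -332.2  255.4]
top funnel 0.6 [273. 215.] [476.1  11.2 187.4]
top funnel 0.6 [344. 169.] [ 607.7 -190.3  187.4]
```

View pics/f.png

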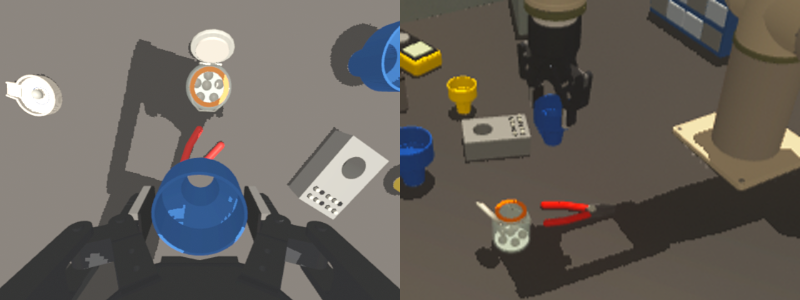

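The jar mouth is at wrist (292,121), with the lid behind it at (297,63). The scene half of the picture shows the funnel hanging upright in the jaws. Next I move above the mouth.

Run:
```python
from h import *
s=r.snapshot("wrist")
c=at(s,(292,121),72); l=at(s,(297,63),94); print(c,l,np.degrees(np.arctan2(*(l-c)[1::-1])))
p=r.sense()["tool_pos"]; plan(np.array([554.5,20,180])-p,-4,8,3)
```

```text
[552.4  20.3  72. ] [598.7  28.5  94. ] 10.043273488928213
[0.0044, 0.0008, 0.0027] 0.0039 
[0.0088, 0.0015, 0.0055] 0.0078 
[0.0132, 0.0022, 0.0082] 0.0116 
[0.0132, 0.0021, 0.0082] 0.0116 
[0.0132, 0.0019, 0.0082] 0.0116 
[0.0132, 0.0018, 0.0082] 0.0116 
[0.0088, 0.0011, 0.0055] 0.0078 
[0.0044, 0.0005, 0.0027] 0.0039 --
```

>>> {"fn": "carry_out", "kwargs": {
  "commands": [
    {"jaw": 0.05,"translation": [0.0044,0.0008,0.0027],"spin": 0.004},
    {"jaw": 0.05,"translation": [0.0088,0.0015,0.0055],"spin": 0.0078},
    {"jaw": 0.05,"translation": [0.0132,0.0022,0.0082],"spin": 0.0116},
    {"jaw": 0.05,"translation": [0.0132,0.0021,0.0082],"spin": 0.0116},
    {"jaw": 0.05,"translation": [0.0132,0.0019,0.0082],"spin": 0.0116},
    {"jaw": 0.05,"translation": [0.0132,0.0018,0.0082],"spin": 0.0116},
    {"jaw": 0.05,"translation": [0.0088,0.0011,0.0055],"spin": 0.0078},
    {"jaw": 0.05,"translation": [0.0044,0.0005,0.0027],"spin": 0.004}
  ]
}}

```text
time: 9.17
tool_pos: [555.0, 20.0, 178.6]
tcp_rot: [-180.0, 0.1, 9.3]
ft_force: [-0.2, 0.1, -1.3]
finger_gap: 64.2
grip_force: 33.1
```

>>> {"fn": "carry_out", "kwargs": {
  "commands": [
    {"jaw": 0.05,"translation": [0,0,0.008],"spin": 0},
    {"jaw": 0.05,"translation": [0,0,0.012],"spin": 0},
    {"jaw": 0.05,"translation": [0,0,0.012],"spin": 0},
    {"jaw": 0.05,"translation": [0,0,0.008],"spin": 0},
    {"jaw": 0.05,"translation": [0,0,0.005],"spin": 0},
    {"jaw": 0.05,"translation": [0,0,0],"spin": 0},
    {"jaw": 0.05,"translation": [0,0,0],"spin": 0},
    {"jaw": 0.05,"translation": [0,0,0],"spin": 0}
  ]
}}

```text
time: 9.83
tool_pos: [554.8, 19.9, 135.8]
tcp_rot: [180.0, -0.1, 9.3]
ft_force: [-0.4, 0.1, 0.1]
finger_gap: 63.9
grip_force: 33.1
```

Run:
```python
from h import *
q=r.sense(); print({k:np.round(q[k],2) for k in ("time","tool_pos","tcp_rot","finger_gap")})
T=q["tool_pos"]; out=[]
for n in ("wrist","scene","top"):
    s=r.snapshot(n)
    for t,z in (("jar_mouth",72),("jar",0),("funnel_mouth",T[2]+26),("funnel",T[2]-42)):
        for d in r.landmark_of(s,t)[:3]: 
            p=at(s,d["xy"],z)
            if np.hypot(*(p-T)[:2])<50: print(n,t,round(d["score"],2),np.round(d["xy"]),p)
    if n!="top":
        im=s["pixels"]; u=proj(s,T-[0,0,30]).astype(int) if n=="scene" else np.array([280,200]); h=52 if n=="scene" else 150
        x,y=np.maximum(u-[h*4//3,h],0); out.append(cv2.resize(im[y:y+2*h,x:x+h*8//3],(400,300),interpolation=2))
cv2.imwrite("pics/g.png",np.hstack(out))
```

```text
{'time': np.float64(9.83), 'tool_pos': array([554.85,  19.94, 135.76]), 'tcp_rot': array([ 1.7999e+02, -6.0000e-02,  9.3400e+00]), 'finger_gap': np.float64(63.9)}
wrist jar_mouth 0.89 [276. 233.] [551.3  20.4  72. ]
wrist jar 0.56 [276. 209.] [549.3  20.6   0. ]
wrist funnel_mouth 0.76 [280. 302.] [552.2  18.3 161.8]
wrist funnel 0.89 [277. 248.] [548.5  19.3  93.8]
scene jar_mouth 0.6 [268. 222.] [563.1  32.3  72. ]
scene jar 0.94 [270. 236.] [551.9  19.9   0. ]
scene funnel_mouth 0.8 [268. 194.] [556.1  22.2 161.8]
scene funnel 0.88 [274. 215.] [547.7  35.2  93.8]
top jar_mouth 0.68 [271. 197.] [548.5  16.7  72. ]
top jar_mouth 0.36 [271. 201.] [534.   17.3  72. ]
top jar 0.56 [270. 200.] [550.6  22.7   0. ]
top jar 0.48 [267. 198.] [557.8  29.4   0. ]
top funnel_mouth 0.55 [271. 192.] [546.3  16.9 161.8]
top funnel 0.57 [273. 193.] [554.7  10.3  93.8]
```

View pics/g.png

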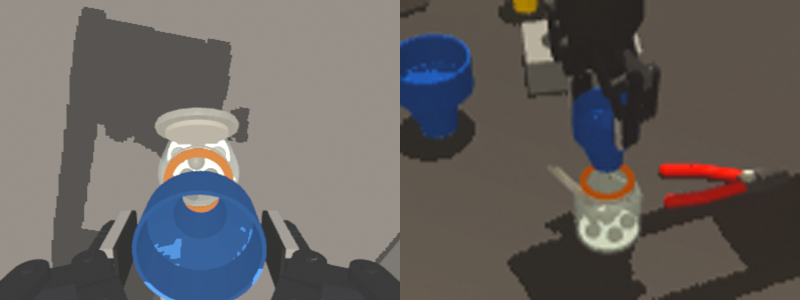

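The stem tip sits just above the orange gasket ring in both views, and the two are lined up. I'll lower it in steps and watch the force.

>>> {"fn": "carry_out", "kwargs": {
  "commands": [
    {"jaw": 0.05,"translation": [0,0,0.005],"spin": 0},
    {"jaw": 0.05,"translation": [0,0,0.006],"spin": 0},
    {"jaw": 0.05,"translation": [0,0,0.006],"spin": 0},
    {"jaw": 0.05,"translation": [0,0,0.006],"spin": 0},
    {"jaw": 0.05,"translation": [0,0,0.006],"spin": 0},
    {"jaw": 0.05,"translation": [0,0,0.003],"spin": 0},
    {"jaw": 0.05,"translation": [0,0,0],"spin": 0},
    {"jaw": 0.05,"translation": [0,0,0],"spin": 0}
  ]
}}

```text
time: 11.25
tool_pos: [554.3, 20.0, 102.8]
tcp_rot: [-180.0, 0.0, 9.3]
ft_force: [0.2, -0.2, -1.4]
finger_gap: 63.8
grip_force: 33.1
```

>>> {"fn": "carry_out", "kwargs": {
  "commands": [
    {"jaw": 0.05,"translation": [0,0,0.003],"spin": 0},
    {"jaw": 0.05,"translation": [0,0,0.003],"spin": 0},
    {"jaw": 0.05,"translation": [0,0,0.003],"spin": 0},
    {"jaw": 0.05,"translation": [0,0,0.003],"spin": 0},
    {"jaw": 0.05,"translation": [0,0,0.002],"spin": 0},
    {"jaw": 0.05,"translation": [0,0,0.001],"spin": 0},
    {"jaw": 0.05,"translation": [0,0,0],"spin": 0},
    {"jaw": 0.05,"translation": [0,0,0],"spin": 0}
  ]
}}

```text
time: 11.92
tool_pos: [554.5, 20.0, 88.1]
tcp_rot: [-180.0, 0.0, 9.3]
ft_force: [0.1, 0.1, -1.3]
finger_gap: 64.3
grip_force: 33.1
```

>>> {"fn": "carry_out", "kwargs": {
  "commands": [
    {"jaw": 0.05,"translation": [0,0,0.001],"spin": 0},
    {"jaw": 0.05,"translation": [0,0,0.001],"spin": 0},
    {"jaw": 0.05,"translation": [0,0,0.001],"spin": 0},
    {"jaw": 0.05,"translation": [0,0,0.001],"spin": 0},
    {"jaw": 0.05,"translation": [0,0,0.001],"spin": 0},
    {"jaw": 0.05,"translation": [0,0,0.001],"spin": 0},
    {"jaw": 0.05,"translation": [0,0,0],"spin": 0},
    {"jaw": 0.05,"translation": [0,0,0],"spin": 0}
  ]
}}

```text
time: 12.58
tool_pos: [555.8, 20.2, 84.1]
tcp_rot: [180.0, -0.2, 9.3]
ft_force: [-3.6, 1.1, 11.6]
finger_gap: 63.7
grip_force: 33.7
```

Contact came at 84 mm, which is where the funnel should be home. I'll open the jaws and rise.

>>> {"fn": "carry_out", "kwargs": {
  "commands": [
    {"jaw": 0.066,"translation": [0,0,0],"spin": 0},
    {"jaw": 0.07,"translation": [0,0,0],"spin": 0},
    {"jaw": 0.075,"translation": [0,0,0],"spin": 0},
    {"jaw": 0.08,"translation": [0,0,0],"spin": 0},
    {"jaw": 0.085,"translation": [0,0,0],"spin": 0},
    {"jaw": 0.085,"translation": [0,0,0],"spin": 0},
    {"jaw": 0.085,"translation": [0,0,0],"spin": 0},
    {"jaw": 0.085,"translation": [0,0,0],"spin": 0}
  ]
}}

```text
time: 13.25
tool_pos: [554.4, 19.9, 82.0]
tcp_rot: [-180.0, 0.0, 9.3]
ft_force: [-0.1, -0.3, -0.1]
finger_gap: 85.0
grip_force: 0.0
```

>>> {"fn": "carry_out", "kwargs": {
  "commands": [
    {"jaw": 0.085,"translation": [0,0,-0.004],"spin": 0},
    {"jaw": 0.085,"translation": [0,0,-0.01],"spin": 0},
    {"jaw": 0.085,"translation": [0,0,-0.02],"spin": 0},
    {"jaw": 0.085,"translation": [0,0,-0.03],"spin": 0},
    {"jaw": 0.085,"translation": [0,0,-0.04],"spin": 0},
    {"jaw": 0.085,"translation": [0,0,-0.04],"spin": 0},
    {"jaw": 0.085,"translation": [0,0,-0.03],"spin": 0},
    {"jaw": 0.085,"translation": [0,0,-0.015],"spin": 0}
  ]
}}

```text
time: 13.92
tool_pos: [556.3, 19.8, 278.2]
tcp_rot: [179.9, -0.5, 9.3]
ft_force: [0.7, -0.9, 0.2]
finger_gap: 85.0
grip_force: 0.0
```

Run:
```python
from h import *
q=r.sense(); print({k:np.round(q[k],2) for k in ("time","tool_pos","tcp_rot","finger_gap")})
T=q["tool_pos"]; out=[]
for n in ("wrist","scene"):
    s=r.snapshot(n)
    for t,z in (("jar_mouth",72),("jar",0),("funnel_mouth",110),("funnel",42)):
        for d in r.landmark_of(s,t)[:3]: 
            p=at(s,d["xy"],z)
            if np.hypot(*(p-T)[:2])<50: print(n,t,round(d["score"],2),np.round(d["xy"]),p)
    if n=="scene":
        for t,z in (("dish",0),("dish_mid",13),("dish_spout",15.5)):
            for d in r.landmark_of(s,t)[:2]: print(n,t,round(d["score"],2),at(s,d["xy"],z))
    im=s["pixels"]; u=proj(s,[553,20,60]).astype(int); h=52 if n=="scene" else 150
    x,y=np.maximum(u-[h*4//3,h],0); x=min(x,559-h*8//3); out.append(cv2.resize(im[y:y+2*h,x:x+h*8//3],(400,300),interpolation=2))
cv2.imwrite("pics/i.png",np.hstack(out))
```

```text
{'time': np.float64(13.92), 'tool_pos': array([556.33,  19.85, 278.18]), 'tcp_rot': array([179.89,  -0.47,   9.34]), 'finger_gap': np.float64(85.02)}
wrist jar_mouth 0.87 [278. 190.] [555.3  19.5  72. ]
wrist jar 0.75 [278. 184.] [549.7  18.7   0. ]
wrist funnel_mouth 0.69 [280. 201.] [552.1  17.1 110. ]
wrist funnel 0.6 [276. 192.] [546.3  21.   42. ]
scene jar_mouth 0.78 [271. 222.] [556.9  34.2  72. ]
scene jar 0.86 [270. 236.] [551.7  19.6  -0. ]
scene funnel_mouth 0.61 [269. 207.] [551.7  14.4 110. ]
scene funnel 0.63 [270. 230.] [559.1  34.2  42. ]
scene dish_mid 0.92 [473.5 282.6  13. ]
scene dish_spout 0.86 [477.9 334.3  15.5]
```

View pics/i.png

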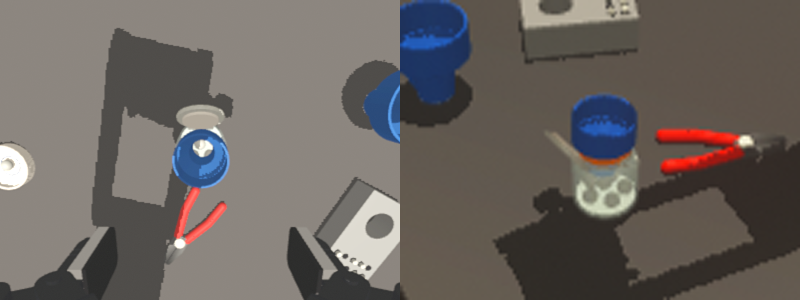

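The funnel is home and upright: wrist (281,205), and the scene crop shows its cone on the orange gasket. Next is the dish.

Run:
```python
from h import *
p=r.sense()["tool_pos"]; plan(np.array([471,240,260])-p,80,16,3)
```

```text
[-0.0011, -0.0055, 0.0003] -0.0332 
[-0.0018, -0.0111, 0.0005] -0.0665 
[-0.0017, -0.0167, 0.0008] -0.0997 
[0.0, -0.0168, 0.0008] -0.0997 
[0.0017, -0.0167, 0.0008] -0.0997 
[0.0033, -0.0165, 0.0008] -0.0997 
[0.005, -0.0161, 0.0008] -0.0997 
[0.0065, -0.0155, 0.0008] -0.0997 --
[0.008, -0.0148, 0.0008] -0.0997 
[0.0095, -0.0139, 0.0008] -0.0997 
[0.0108, -0.0129, 0.0008] -0.0997 
[0.012, -0.0117, 0.0008] -0.0997 
[0.0131, -0.0105, 0.0008] -0.0997 
[0.0141, -0.0091, 0.0008] -0.0997 
[0.01, -0.0051, 0.0005] -0.0665 
[0.0051, -0.0022, 0.0003] -0.0332 --
```

>>> {"fn": "carry_out", "kwargs": {
  "commands": [
    {"jaw": 0.085,"translation": [-0.0011,-0.0055,0.0003],"spin": -0.0332},
    {"jaw": 0.085,"translation": [-0.0018,-0.0111,0.0005],"spin": -0.0665},
    {"jaw": 0.085,"translation": [-0.0017,-0.0167,0.0008],"spin": -0.1},
    {"jaw": 0.085,"translation": [0,-0.0168,0.0008],"spin": -0.1},
    {"jaw": 0.085,"translation": [0.0017,-0.0167,0.0008],"spin": -0.1},
    {"jaw": 0.085,"translation": [0.0033,-0.0165,0.0008],"spin": -0.1},
    {"jaw": 0.085,"translation": [0.005,-0.0161,0.0008],"spin": -0.1},
    {"jaw": 0.085,"translation": [0.0065,-0.0155,0.0008],"spin": -0.1}
  ]
}}

```text
time: 15.23
tool_pos: [512.2, 131.1, 265.5]
tcp_rot: [-180.0, -0.0, 49.8]
ft_force: [0.2, -0.8, -0.9]
finger_gap: 85.0
grip_force: 0.0
```

>>> {"fn": "carry_out", "kwargs": {
  "commands": [
    {"jaw": 0.085,"translation": [0.008,-0.0148,0.0008],"spin": -0.1},
    {"jaw": 0.085,"translation": [0.0095,-0.0139,0.0008],"spin": -0.1},
    {"jaw": 0.085,"translation": [0.0108,-0.0129,0.0008],"spin": -0.1},
    {"jaw": 0.085,"translation": [0.012,-0.0117,0.0008],"spin": -0.1},
    {"jaw": 0.085,"translation": [0.0131,-0.0105,0.0008],"spin": -0.1},
    {"jaw": 0.085,"translation": [0.0141,-0.0091,0.0008],"spin": -0.1},
    {"jaw": 0.085,"translation": [0.01,-0.0051,0.0005],"spin": -0.0665},
    {"jaw": 0.085,"translation": [0.0051,-0.0022,0.0003],"spin": -0.0332}
  ]
}}

```text
time: 15.9
tool_pos: [469.8, 241.4, 259.8]
tcp_rot: [-180.0, -0.0, 89.9]
ft_force: [0.1, 0.1, -0.5]
finger_gap: 85.2
grip_force: 0.0
```

>>> {"fn": "carry_out", "kwargs": {
  "commands": [
    {"jaw": 0.085,"translation": [0,0,0],"spin": 0},
    {"jaw": 0.085,"translation": [0,0,0],"spin": 0},
    {"jaw": 0.085,"translation": [0,0,0],"spin": 0},
    {"jaw": 0.085,"translation": [0,0,0],"spin": 0},
    {"jaw": 0.085,"translation": [0,0,0],"spin": 0},
    {"jaw": 0.085,"translation": [0,0,0],"spin": 0},
    {"jaw": 0.085,"translation": [0,0,0],"spin": 0},
    {"jaw": 0.085,"translation": [0,0,0],"spin": 0}
  ]
}}

```text
time: 16.57
tool_pos: [470.8, 239.6, 259.9]
tcp_rot: [180.0, 0.0, 89.5]
ft_force: [-0.4, 0.4, -0.6]
finger_gap: 85.0
grip_force: 0.0
```

Run:
```python
from h import *
q=r.sense(); print({k:np.round(q[k],2) for k in ("time","tool_pos","tcp_rot","finger_gap")})
s=r.snapshot("wrist")
for t,z in (("dish",0),("dish_mid",13),("dish_spout",15.5),("ball_center",13)):
    for d in r.landmark_of(s,t)[:2]: print(t,round(d["score"],2),np.round(d["xy"]),at(s,d["xy"],z))
cv2.imwrite("pics/j.png",s["pixels"])
```

```text
{'time': np.float64(16.57), 'tool_pos': array([470.84, 239.63, 259.92]), 'tcp_rot': array([180.  ,   0.  ,  89.49]), 'finger_gap': np.float64(84.96)}
dish 0.64 [281. 145.] [473.7 285.9   0. ]
dish_mid 0.9 [283. 145.] [476.7 286.5  13. ]
dish_spout 0.91 [283. 106.] [476.8 333.9  15.5]
dish_spout 0.16 [233. 310.] [398.8  42.2  15.5]
ball_center 0.52 [284. 142.] [478.2 291.3  13. ]
ball_center 0.49 [338. 343.] [562.8 -22.9  13. ]
```

View pics/j.png

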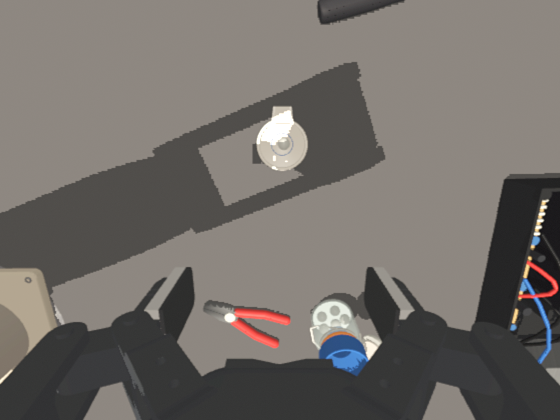

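The dish is at (283,145) with the ball in its middle, and its spout points straight up the image at (283,106), a yaw of about 90. I'll move above it, lower, and re-measure.

Run:
```python
from h import *
p=r.sense()["tool_pos"]; plan(np.array([476,287,110])-p,0,8,3)
```

```text
[0.0026, 0.0003, 0.0083] -0.0 
[0.0052, 0.0005, 0.0167] -0.0 
[0.0079, 0.0008, 0.025] -0.0 
[0.0079, 0.0008, 0.025] -0.0 
[0.0079, 0.0008, 0.025] -0.0 
[0.0079, 0.0008, 0.025] -0.0 
[0.0052, 0.0005, 0.0167] -0.0 
[0.0026, 0.0003, 0.0083] -0.0 --
```

>>> {"fn": "carry_out", "kwargs": {
  "commands": [
    {"jaw": 0.085,"translation": [0.0026,0.0003,0.0083],"spin": 0},
    {"jaw": 0.085,"translation": [0.0052,0.0005,0.0167],"spin": 0},
    {"jaw": 0.085,"translation": [0.0079,0.0008,0.025],"spin": 0},
    {"jaw": 0.085,"translation": [0.0079,0.0008,0.025],"spin": 0},
    {"jaw": 0.085,"translation": [0.0079,0.0008,0.025],"spin": 0},
    {"jaw": 0.085,"translation": [0.0079,0.0008,0.025],"spin": 0},
    {"jaw": 0.085,"translation": [0.0052,0.0005,0.0167],"spin": 0},
    {"jaw": 0.085,"translation": [0.0026,0.0003,0.0083],"spin": 0}
  ]
}}

```text
time: 17.48
tool_pos: [473.8, 286.8, 106.0]
tcp_rot: [-179.7, 0.1, 89.6]
ft_force: [-0.3, 0.3, 0.3]
finger_gap: 84.8
grip_force: 0.0
```

>>> {"fn": "carry_out", "kwargs": {
  "commands": [
    {"jaw": 0.085,"translation": [0,0,0],"spin": 0},
    {"jaw": 0.085,"translation": [0,0,0],"spin": 0},
    {"jaw": 0.085,"translation": [0,0,0],"spin": 0},
    {"jaw": 0.085,"translation": [0,0,0],"spin": 0},
    {"jaw": 0.085,"translation": [0,0,0],"spin": 0},
    {"jaw": 0.085,"translation": [0,0,0],"spin": 0},
    {"jaw": 0.085,"translation": [0,0,0],"spin": 0},
    {"jaw": 0.085,"translation": [0,0,0],"spin": 0}
  ]
}}

```text
time: 18.15
tool_pos: [476.1, 287.0, 110.2]
tcp_rot: [180.0, -0.0, 89.5]
ft_force: [-0.3, -0.5, 0.0]
finger_gap: 85.2
grip_force: 0.0
```

Run:
```python
from h import *
q=r.sense(); print({k:np.round(q[k],2) for k in ("time","tool_pos","tcp_rot","finger_gap")})
s=r.snapshot("wrist")
for t,z in (("dish",0),("dish_mid",13),("dish_spout",15.5),("ball_center",13)):
    for d in r.landmark_of(s,t)[:1]: print(t,round(d["score"],2),np.round(d["xy"]),at(s,d["xy"],z))
d=r.regions_of(s,"dish")[0]; m=d["pixels"].astype(np.uint8)
for y in range(150,290,12):
    x=np.nonzero(m[y])[0]
    if len(x): print(y,x.min(),x.max(),at(s,((x.min()+x.max())/2,y),18),at(s,(x.max(),y),18)[0]-at(s,(x.min(),y),18)[0])
cv2.imwrite("pics/k.png",s["pixels"])
```

```text
{'time': np.float64(18.15), 'tool_pos': array([476.1 , 286.98, 110.24]), 'tcp_rot': array([ 1.7997e+02, -1.0000e-02,  8.9510e+01]), 'finger_gap': np.float64(85.16)}
dish 0.65 [278. 212.] [475.2 285.3   0. ]
dish_mid 0.96 [277. 214.] [474.1 287.8  13. ]
dish_spout 0.86 [275. 161.] [473.1 333.   15.5]
ball_center 0.84 [280. 212.] [476.4 289.5  13. ]
162 264 290 [474.7 332.3  18. ] 20.600000000000023
174 262 292 [474.6 322.8  18. ] 24.0
186 251 303 [474.5 313.   18. ] 42.200000000000045
198 244 311 [474.8 303.   18. ] 55.0
210 240 314 [474.3 292.7  18. ] 61.39999999999998
222 240 314 [474.2 282.2  18. ] 62.19999999999999
234 246 309 [474.5 271.4  18. ] 53.69999999999999
246 259 294 [473.5 260.3  18. ] 30.30000000000001
```

View pics/k.png

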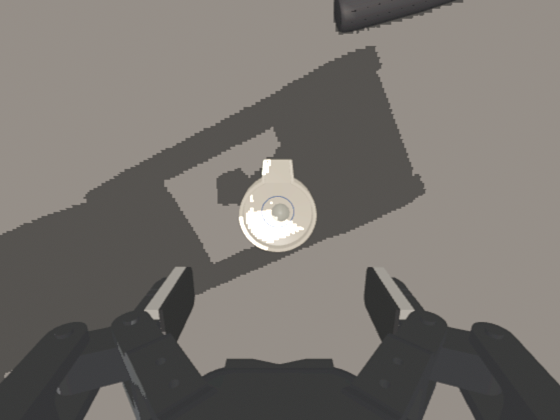

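The dish is centred at (277,213), its spout at (277,170) and the ball in its middle ring. I'll estimate how far the open fingertips stand behind the TCP from their picture.

Run:
```python
from h import *
s=r.snapshot("wrist"); K=np.array(s["K"]); E=np.array(s["extrinsics"]); print(K[0,0])
im=s["pixels"]; T=r.sense()["tool_pos"]
for row in (268,320):
  for l,rr in ((190,366),(193,364)):
    d=K[0,0]*85/(rr-l); c=np.linalg.inv(K)@[(l+rr)/2,row,1]*d; print(row,l,rr,(E[:3,:3]@c+E[:3,3]-T).round(1))
for z in (-5,0,10,20,30):
    print(z,[proj(s,T+[sx*42.5,sy*11,z]).round() for sx in(-1,1) for sy in (-1,1)])
g=cv2.cvtColor(im,6)[255:330:6,180:200]; print(g)
```

```text
294.8183412834628
268 190 366 [-0.7  7.9 14.4]
268 193 364 [-0.5  6.  10.6]
320 190 366 [ -0.9 -16.   21.9]
320 193 364 [ -0.7 -18.7  18.3]
-5 [array([204., 283.]), array([201., 247.]), array([355., 281.]), array([358., 245.])]
0 [array([202., 287.]), array([199., 250.]), array([357., 286.]), array([360., 249.])]
10 [array([197., 298.]), array([193., 259.]), array([362., 296.]), array([366., 258.])]
20 [array([192., 309.]), array([188., 268.]), array([368., 308.]), array([372., 267.])]
30 [array([186., 323.]), array([181., 279.]), array([374., 321.]), array([379., 278.])]
[[ 84  84  84  84  83  84  84  84  84  83  84  84  83  83  83  83  83  84
   84  84]
 [ 84  83  85  84  84  83  84  84  84  84  84  83  84  84  83  83  83  84
   83  83]
 [153 153 153 154 150 123  77  54  52  53  58  72  83  84  84  84  83  84
   83  84]
 [155 130  84  53  50  50  49  49  50  49  49  51  62  79  84  84  83  83
   84  84]
 [ 50  49  50  50  49  49  49  48  50  50  50  49  50  74  83  83  83  84
   83  83]
 [ 48  49  50  49  49  50  49  50  50  49  50  50  51  61  77  84  84  84
   83  84]
 [ 50  50  49  49  50  49  50  50  50  50  49  49  50  50  73  83  84  83
   83  83]
 [ 50  50  50  49  49  48  50  48  49  50  48  49  49  51  89 132 144 144
  144 144]
 [ 49  49  49  49  50  48  49  49  49  50  50  50  47  63 125 144 145 144
  144 144]
 [ 51  49  49  48  49  49  49  49  49  49  47  69 124 144 145 144 144 143
  144 143]
 [ 49  49  48  50  49  49  50  47  60 110 139 145 144 144 144 144 144 144
  144 144]
 [ 49  50  50  48  47  57 110 139 145 144 144 144 144 144 143 143 144 143
  144 144]
 [ 48  48  50  82 128 144 144 144 144 144 144 144 144 144 144 144 143 144
  144 143]]
```

The open tips stand about 13 mm behind the TCP, and I expect about 7 mm at a 64 mm gap. A TCP height of about -2 mm therefore keeps the fingers roughly 5 mm clear of the bench.

>>> {"fn": "carry_out", "kwargs": {
  "commands": [
    {"jaw": 0.085,"translation": [0.0005,-0.0008,0.006],"spin": 0},
    {"jaw": 0.085,"translation": [0,-0.0008,0.014],"spin": 0},
    {"jaw": 0.085,"translation": [0,0,0.018],"spin": 0},
    {"jaw": 0.085,"translation": [0,0,0.018],"spin": 0},
    {"jaw": 0.085,"translation": [0,0,0.014],"spin": 0},
    {"jaw": 0.085,"translation": [0,0,0.01],"spin": 0},
    {"jaw": 0.085,"translation": [0,0,0.006],"spin": 0},
    {"jaw": 0.085,"translation": [0,0,0.004],"spin": 0}
  ]
}}

```text
time: 19.17
tool_pos: [473.9, 287.3, 19.0]
tcp_rot: [-179.9, 0.0, 89.5]
ft_force: [0.5, -0.3, 0.4]
finger_gap: 84.8
grip_force: 0.0
```

>>> {"fn": "carry_out", "kwargs": {
  "commands": [
    {"jaw": 0.085,"translation": [0,0,0.006],"spin": 0},
    {"jaw": 0.085,"translation": [0,0,0.006],"spin": 0},
    {"jaw": 0.085,"translation": [0,0,0.004],"spin": 0},
    {"jaw": 0.085,"translation": [0,0,0.003],"spin": 0},
    {"jaw": 0.085,"translation": [0,0,0.002],"spin": 0},
    {"jaw": 0.085,"translation": [0,0,0.001],"spin": 0},
    {"jaw": 0.085,"translation": [0,0,0],"spin": 0},
    {"jaw": 0.085,"translation": [0,0,0],"spin": 0}
  ]
}}

```text
time: 19.83
tool_pos: [474.5, 287.6, -1.9]
tcp_rot: [180.0, -0.0, 89.5]
ft_force: [-0.0, 0.1, 0.8]
finger_gap: 85.2
grip_force: 0.0
```

>>> {"fn": "carry_out", "kwargs": {
  "commands": [
    {"jaw": 0.08,"translation": [0,0,0],"spin": 0},
    {"jaw": 0.077,"translation": [0,0,0],"spin": 0},
    {"jaw": 0.074,"translation": [0,0,0],"spin": 0},
    {"jaw": 0.072,"translation": [0,0,0],"spin": 0},
    {"jaw": 0.07,"translation": [0,0,0],"spin": 0},
    {"jaw": 0.069,"translation": [0,0,0],"spin": 0},
    {"jaw": 0.068,"translation": [0,0,0],"spin": 0},
    {"jaw": 0.067,"translation": [0,0,0],"spin": 0}
  ],
  "squeeze": 25
}}

```text
time: 20.5
tool_pos: [474.3, 287.5, -2.1]
tcp_rot: [-180.0, 0.0, 89.5]
ft_force: [-1.0, 0.5, -0.0]
finger_gap: 66.6
grip_force: 0.0
```

Run:
```python
from h import *
q=r.sense(); print({k:np.round(q[k],2) for k in ("time","tool_pos","tcp_rot","finger_gap","grip_force","ft_force")})
s=r.snapshot("wrist")
d=r.regions_of(s,"dish")[0]; m=d["pixels"].astype(np.uint8)
for t,z in (("dish_mid",13),("dish_spout",15.5),("ball_center",13)):
    for d in r.landmark_of(s,t)[:1]: print(t,round(d["score"],2),np.round(d["xy"]),at(s,d["xy"],z))
for y in range(220,340,15):
    x=np.nonzero(m[y])[0]
    if len(x): print(y,x.min(),x.max(),at(s,((x.min()+x.max())/2,y),18))
cv2.imwrite("pics/l.png",s["pixels"])
```

```text
{'time': np.float64(20.5), 'tool_pos': array([474.3 , 287.49,  -2.14]), 'tcp_rot': array([-180.  ,    0.  ,   89.52]), 'finger_gap': np.float64(66.65), 'grip_force': np.float64(0.0), 'ft_force': array([-1.  ,  0.53, -0.04])}
dish_mid 0.83 [277. 284.] [472.9 287.2  13. ]
dish_spout 0.64 [281. 191.] [475.1 334.1  15.5]
ball_center 0.61 [285. 279.] [476.9 289.9  13. ]
220 249 310 [474.5 321.8  18. ]
235 231 328 [474.4 314.7  18. ]
250 222 337 [474.4 307.5  18. ]
265 215 344 [474.3 300.   18. ]
280 212 348 [474.5 292.2  18. ]
295 212 347 [474.2 284.2  18. ]
310 217 342 [474.1 275.9  18. ]
325 228 331 [474.1 267.3  18. ]
```

>>> {"fn": "carry_out", "kwargs": {
  "commands": [
    {"jaw": 0.0662,"translation": [0,0,0],"spin": 0},
    {"jaw": 0.0656,"translation": [0,0,0],"spin": 0},
    {"jaw": 0.065,"translation": [0,0,0],"spin": 0},
    {"jaw": 0.0644,"translation": [0,0,0],"spin": 0},
    {"jaw": 0.0638,"translation": [0,0,0],"spin": 0},
    {"jaw": 0.063,"translation": [0,0,0],"spin": 0},
    {"jaw": 0.062,"translation": [0,0,0],"spin": 0},
    {"jaw": 0.06,"translation": [0,0,0],"spin": 0}
  ],
  "squeeze": 35
}}

```text
time: 21.42
tool_pos: [474.7, 287.6, -1.7]
tcp_rot: [180.0, -0.0, 89.5]
ft_force: [0.4, -1.3, 5.9]
finger_gap: 63.1
grip_force: 38.0
```

>>> {"fn": "carry_out", "kwargs": {
  "commands": [
    {"jaw": 0.058,"translation": [0,0,0],"spin": 0},
    {"jaw": 0.056,"translation": [0,0,0],"spin": 0},
    {"jaw": 0.05,"translation": [0,0,0],"spin": 0},
    {"jaw": 0.05,"translation": [0,0,0],"spin": 0},
    {"jaw": 0.05,"translation": [0,0,0],"spin": 0},
    {"jaw": 0.05,"translation": [0,0,0],"spin": 0},
    {"jaw": 0.05,"translation": [0,0,0],"spin": 0},
    {"jaw": 0.05,"translation": [0,0,0],"spin": 0}
  ]
}}

```text
time: 22.08
tool_pos: [474.7, 287.6, -1.7]
tcp_rot: [180.0, -0.0, 89.5]
ft_force: [0.3, -0.6, 5.2]
finger_gap: 63.4
grip_force: 38.1
```

Run:
```python
from h import *
q=r.sense(); print({k:np.round(q[k],2) for k in ("time","tool_pos","tcp_rot","finger_gap","grip_force","ft_force","wrist_torque")})
s=r.snapshot("wrist")
for t,z in (("dish_mid",13),("dish_spout",15.5),("ball_center",13)):
    for d in r.landmark_of(s,t)[:1]: print(t,round(d["score"],2),np.round(d["xy"]),at(s,d["xy"],z))
```

```text
{'time': np.float64(22.08), 'tool_pos': array([474.66, 287.62,  -1.66]), 'tcp_rot': array([ 1.7997e+02, -1.0000e-02,  8.9520e+01]), 'finger_gap': np.float64(63.41), 'grip_force': np.float64(38.07), 'ft_force': array([ 0.28, -0.64,  5.2 ]), 'wrist_torque': array([-0.17,  0.07,  0.05])}
dish_mid 0.97 [277. 282.] [473.2 287.9  13. ]
dish_spout 0.71 [280. 190.] [475.  334.8  15.5]
ball_center 0.77 [283. 281.] [476.5 288.6  13. ]
```

The dish is gripped with the ball in the middle. I'll lift it gently and check.

>>> {"fn": "carry_out", "kwargs": {
  "commands": [
    {"jaw": 0.05,"translation": [0,0,-0.001],"spin": 0},
    {"jaw": 0.05,"translation": [0,0,-0.002],"spin": 0},
    {"jaw": 0.05,"translation": [0,0,-0.003],"spin": 0},
    {"jaw": 0.05,"translation": [0,0,-0.005],"spin": 0},
    {"jaw": 0.05,"translation": [0,0,-0.007],"spin": 0},
    {"jaw": 0.05,"translation": [0,0,-0.009],"spin": 0},
    {"jaw": 0.05,"translation": [0,0,-0.011],"spin": 0},
    {"jaw": 0.05,"translation": [0,0,-0.013],"spin": 0}
  ]
}}

```text
time: 22.95
tool_pos: [474.2, 287.4, 50.0]
tcp_rot: [-180.0, 0.0, 89.5]
ft_force: [0.1, 0.6, -2.0]
finger_gap: 63.1
grip_force: 38.7
```

>>> {"fn": "carry_out", "kwargs": {
  "commands": [
    {"jaw": 0.05,"translation": [0,0,-0.014],"spin": 0},
    {"jaw": 0.05,"translation": [0,0,-0.014],"spin": 0},
    {"jaw": 0.05,"translation": [0,0,-0.014],"spin": 0},
    {"jaw": 0.05,"translation": [0,0,-0.013],"spin": 0},
    {"jaw": 0.05,"translation": [0,0,-0.011],"spin": 0},
    {"jaw": 0.05,"translation": [0,0,-0.009],"spin": 0},
    {"jaw": 0.05,"translation": [0,0,-0.006],"spin": 0},
    {"jaw": 0.05,"translation": [0,0,-0.003],"spin": 0}
  ]
}}

```text
time: 23.62
tool_pos: [474.7, 287.7, 134.1]
tcp_rot: [179.9, -0.0, 89.5]
ft_force: [0.3, -0.3, -1.4]
finger_gap: 63.3
grip_force: 38.7
```

>>> {"fn": "carry_out", "kwargs": {
  "commands": [
    {"jaw": 0.05,"translation": [0,0,0],"spin": 0},
    {"jaw": 0.05,"translation": [0,0,0],"spin": 0},
    {"jaw": 0.05,"translation": [0,0,0],"spin": 0},
    {"jaw": 0.05,"translation": [0,0,0],"spin": 0},
    {"jaw": 0.05,"translation": [0,0,0],"spin": 0},
    {"jaw": 0.05,"translation": [0,0,0],"spin": 0},
    {"jaw": 0.05,"translation": [0,0,0],"spin": 0},
    {"jaw": 0.05,"translation": [0,0,0],"spin": 0}
  ]
}}

```text
time: 24.28
tool_pos: [474.3, 287.5, 132.8]
tcp_rot: [-180.0, 0.0, 89.5]
ft_force: [-0.6, -0.2, -0.6]
finger_gap: 63.3
grip_force: 38.7
```

Run:
```python
from h import *
q=r.sense(); print({k:np.round(q[k],2) for k in ("time","tool_pos","tcp_rot","finger_gap","grip_force","ft_force","wrist_torque")})
z0=q["tool_pos"][2]+1.7
s=r.snapshot("wrist")
for t,z in (("dish_mid",13),("dish_spout",15.5),("ball_center",13)):
    for d in r.landmark_of(s,t)[:1]: print(t,round(d["score"],2),np.round(d["xy"]),at(s,d["xy"],z+z0))
plan([-6,-283.4,0],-79.5,40,10)
```

```text
{'time': np.float64(24.28), 'tool_pos': array([474.28, 287.5 , 132.76]), 'tcp_rot': array([-179.99,    0.  ,   89.52]), 'finger_gap': np.float64(63.34), 'grip_force': np.float64(38.67), 'ft_force': array([-0.65, -0.21, -0.64]), 'wrist_torque': array([-0.07,  0.07, -0.  ])}
dish_mid 0.66 [279. 283.] [473.8 287.7 147.5]
dish_spout 0.59 [280. 194.] [474.9 332.9 150. ]
ball_center 0.94 [283. 278.] [476.1 289.9 147.5]
[-0.0009, -0.0, -0.0] 0.0045 
[-0.0018, -0.0, -0.0] 0.009 
[-0.0027, 0.0, -0.0] 0.0134 
[-0.0037, 0.0001, -0.0] 0.0179 
[-0.0046, 0.0001, -0.0] 0.0224 
[-0.0055, 0.0003, -0.0] 0.0269 
[-0.0064, 0.0005, -0.0] 0.0313 
[-0.0073, 0.0008, -0.0] 0.0358 --
[-0.0081, 0.0012, -0.0] 0.0403 
[-0.009, 0.0017, -0.0] 0.0448 
[-0.0089, 0.0021, -0.0] 0.0448 
[-0.0088, 0.0025, -0.0] 0.0448 
[-0.0087, 0.0029, -0.0] 0.0448 
[-0.0085, 0.0033, -0.0] 0.0448 
[-0.0084, 0.0037, -0.0] 0.0448 
[-0.0082, 0.004, -0.0] 0.0448 --
[-0.008, 0.0044, -0.0] 0.0448 
[-0.0078, 0.0048, -0.0] 0.0448 
[-0.0076, 0.0051, -0.0] 0.0448 
[-0.0074, 0.0054, -0.0] 0.0448 
[-0.0071, 0.0058, -0.0] 0.0448 
[-0.0068, 0.0061, -0.0] 0.0448 
[-0.0066, 0.0064, -0.0] 0.0448 
[-0.0063, 0.0067, -0.0] 0.0448 --
[-0.006, 0.0069, -0.0] 0.0448 
[-0.0056, 0.0072, -0.0] 0.0448 
[-0.0053, 0.0074, -0.0] 0.0448 
[-0.005, 0.0077, -0.0] 0.0448 
[-0.0046, 0.0079, -0.0] 0.0448 
[-0.0043, 0.0081, -0.0] 0.0448 
[-0.0039, 0.0083, -0.0] 0.0448 
[-0.0032, 0.0076, -0.0] 0.0403 --
[-0.0026, 0.0069, -0.0] 0.0358 
[-0.002, 0.0061, -0.0] 0.0313 
[-0.0016, 0.0053, -0.0] 0.0269 
[-0.0012, 0.0044, -0.0] 0.0224 
[-0.0009, 0.0036, -0.0] 0.0179 
[-0.0006, 0.0027, -0.0] 0.0134 
[-0.0004, 0.0018, -0.0] 0.009 
[-0.0002, 0.0009, -0.0] 0.0045 --
```

>>> {"fn": "carry_out", "kwargs": {
  "commands": [
    {"jaw": 0.05,"translation": [-0.0009,0,0],"spin": 0.0045},
    {"jaw": 0.05,"translation": [-0.0018,0,0],"spin": 0.009},
    {"jaw": 0.05,"translation": [-0.0027,0,0],"spin": 0.0134},
    {"jaw": 0.05,"translation": [-0.0037,0.0001,0],"spin": 0.0179},
    {"jaw": 0.05,"translation": [-0.0046,0.0001,0],"spin": 0.0224},
    {"jaw": 0.05,"translation": [-0.0055,0.0003,0],"spin": 0.0269},
    {"jaw": 0.05,"translation": [-0.0064,0.0005,0],"spin": 0.0313},
    {"jaw": 0.05,"translation": [-0.0073,0.0008,0],"spin": 0.0358}
  ]
}}

```text
time: 25.15
tool_pos: [473.6, 253.9, 132.9]
tcp_rot: [-180.0, 0.0, 80.1]
ft_force: [0.4, -0.8, -1.1]
finger_gap: 63.4
grip_force: 38.7
```

>>> {"fn": "carry_out", "kwargs": {
  "commands": [
    {"jaw": 0.05,"translation": [-0.0081,0.0012,0],"spin": 0.0403},
    {"jaw": 0.05,"translation": [-0.009,0.0017,0],"spin": 0.0448},
    {"jaw": 0.05,"translation": [-0.0089,0.0021,0],"spin": 0.0448},
    {"jaw": 0.05,"translation": [-0.0088,0.0025,0],"spin": 0.0448},
    {"jaw": 0.05,"translation": [-0.0087,0.0029,0],"spin": 0.0448},
    {"jaw": 0.05,"translation": [-0.0085,0.0033,0],"spin": 0.0448},
    {"jaw": 0.05,"translation": [-0.0084,0.0037,0],"spin": 0.0448},
    {"jaw": 0.05,"translation": [-0.0082,0.004,0],"spin": 0.0448}
  ]
}}

```text
time: 25.82
tool_pos: [471.9, 181.3, 132.9]
tcp_rot: [180.0, 0.0, 59.7]
ft_force: [-0.0, -0.5, -1.0]
finger_gap: 63.2
grip_force: 38.7
```

>>> {"fn": "carry_out", "kwargs": {
  "commands": [
    {"jaw": 0.05,"translation": [-0.008,0.0044,0],"spin": 0.0448},
    {"jaw": 0.05,"translation": [-0.0078,0.0048,0],"spin": 0.0448},
    {"jaw": 0.05,"translation": [-0.0076,0.0051,0],"spin": 0.0448},
    {"jaw": 0.05,"translation": [-0.0074,0.0054,0],"spin": 0.0448},
    {"jaw": 0.05,"translation": [-0.0071,0.0058,0],"spin": 0.0448},
    {"jaw": 0.05,"translation": [-0.0068,0.0061,0],"spin": 0.0448},
    {"jaw": 0.05,"translation": [-0.0066,0.0064,0],"spin": 0.0448},
    {"jaw": 0.05,"translation": [-0.0063,0.0067,0],"spin": 0.0448}
  ]
}}

```text
time: 26.48
tool_pos: [470.3, 108.0, 132.9]
tcp_rot: [180.0, -0.0, 39.2]
ft_force: [-0.4, 0.2, -1.8]
finger_gap: 63.3
grip_force: 38.7
```

>>> {"fn": "carry_out", "kwargs": {
  "commands": [
    {"jaw": 0.05,"translation": [-0.006,0.0069,0],"spin": 0.0448},
    {"jaw": 0.05,"translation": [-0.0056,0.0072,0],"spin": 0.0448},
    {"jaw": 0.05,"translation": [-0.0053,0.0074,0],"spin": 0.0448},
    {"jaw": 0.05,"translation": [-0.005,0.0077,0],"spin": 0.0448},
    {"jaw": 0.05,"translation": [-0.0046,0.0079,0],"spin": 0.0448},
    {"jaw": 0.05,"translation": [-0.0043,0.0081,0],"spin": 0.0448},
    {"jaw": 0.05,"translation": [-0.0039,0.0083,0],"spin": 0.0448},
    {"jaw": 0.05,"translation": [-0.0032,0.0076,0],"spin": 0.0403}
  ]
}}

```text
time: 27.15
tool_pos: [468.7, 35.8, 132.9]
tcp_rot: [180.0, -0.0, 18.9]
ft_force: [0.3, 0.2, -1.3]
finger_gap: 63.2
grip_force: 38.7
```

>>> {"fn": "carry_out", "kwargs": {
  "commands": [
    {"jaw": 0.05,"translation": [-0.0026,0.0069,0],"spin": 0.0358},
    {"jaw": 0.05,"translation": [-0.002,0.0061,0],"spin": 0.0313},
    {"jaw": 0.05,"translation": [-0.0016,0.0053,0],"spin": 0.0269},
    {"jaw": 0.05,"translation": [-0.0012,0.0044,0],"spin": 0.0224},
    {"jaw": 0.05,"translation": [-0.0009,0.0036,0],"spin": 0.0179},
    {"jaw": 0.05,"translation": [-0.0006,0.0027,0],"spin": 0.0134},
    {"jaw": 0.05,"translation": [-0.0004,0.0018,0],"spin": 0.009},
    {"jaw": 0.05,"translation": [-0.0002,0.0009,0],"spin": 0.0045}
  ]
}}

```text
time: 27.82
tool_pos: [468.2, 3.5, 132.9]
tcp_rot: [-180.0, 0.0, 9.9]
ft_force: [0.2, 1.1, -0.8]
finger_gap: 63.5
grip_force: 38.7
```

>>> {"fn": "carry_out", "kwargs": {
  "commands": [
    {"jaw": 0.05,"translation": [0,0,0],"spin": 0},
    {"jaw": 0.05,"translation": [0,0,0],"spin": 0},
    {"jaw": 0.05,"translation": [0,0,0],"spin": 0},
    {"jaw": 0.05,"translation": [0,0,0],"spin": 0},
    {"jaw": 0.05,"translation": [0,0,0],"spin": 0},
    {"jaw": 0.05,"translation": [0,0,0],"spin": 0},
    {"jaw": 0.05,"translation": [0,0,0],"spin": 0},
    {"jaw": 0.05,"translation": [0,0,0],"spin": 0}
  ]
}}

```text
time: 28.48
tool_pos: [468.2, 3.7, 132.9]
tcp_rot: [-180.0, -0.0, 10.0]
ft_force: [-1.0, -0.4, -1.5]
finger_gap: 63.1
grip_force: 38.7
```

Run:
```python
from h import *
q=r.sense(); print({k:np.round(q[k],2) for k in ("time","tool_pos","tcp_rot","finger_gap","grip_force","ft_force")})
z0=q["tool_pos"][2]+1.7
s=r.snapshot("wrist")
for t,z in (("dish_mid",z0+13),("dish_spout",z0+15.5),("ball_center",z0+13),("funnel_mouth",110),("jar",0)):
    for d in r.landmark_of(s,t)[:1]: print(t,round(d["score"],2),np.round(d["xy"]),at(s,d["xy"],z))
im=s["pixels"]; hsv=cv2.cvtColor(im,cv2.COLOR_BGR2HSV); m=cv2.inRange(hsv,(105,120,40),(130,255,255)); m[:, :200]=0; m[:,360:]=0
k,l,st,ce=cv2.connectedComponentsWithStats(m); i=1+st[1:,4].argmax(); print("blue",st[i])
cv2.imwrite("pics/m.png",im)
```

```text
{'time': np.float64(28.48), 'tool_pos': array([468.18,   3.7 , 132.89]), 'tcp_rot': array([-180.  ,   -0.  ,    9.96]), 'finger_gap': np.float64(63.12), 'grip_force': np.float64(38.67), 'ft_force': array([-0.98, -0.35, -1.49])}
dish_mid 0.55 [278. 282.] [469.2   3.7 147.6]
dish_spout 0.92 [277. 190.] [514.7  11.8 150.1]
ball_center 0.71 [283. 279.] [471.3   1.3 147.6]
funnel_mouth 0.56 [274. 102.] [552.2  20.5 110. ]
jar 0.6 [276. 110.] [552.3  20.3   0. ]
blue [  217    39   117   124 10369]
```

View pics/m.png

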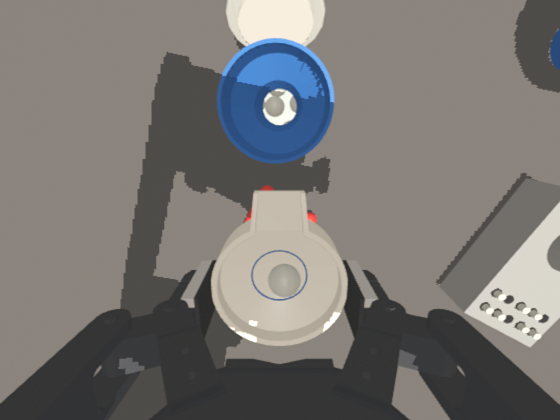

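The dish is level and the ball is inside the blue line at (285,281). The spout is at (279,200), pointing at the funnel (276,101) and the lid (276,15). That was the last picture I'll view. The remaining checks are numeric.

Run:
```python
from h import *
s=r.snapshot("wrist"); T=r.sense()["tool_pos"]
a=at(s,(275.5,101),110)
for row,z in ((5,97),(15,94),(30,88)):
    b=at(s,(275.5,row),z); print(a,b,np.degrees(np.arctan2((b-a)[1],(b-a)[0])))
hsv=cv2.cvtColor(s["pixels"],cv2.COLOR_BGR2HSV); m=cv2.inRange(hsv,(105,120,40),(130,255,255)); 
c=max((c for c in cv2.findContours(m[:180,200:350],0,2)[0]),key=cv2.contourArea); e=cv2.fitEllipse(c); print(e); print("fit",at(s,(e[0][0]+200,e[0][1]),110))
# model check: project rim circle for candidate centres
for F in ([552.4,19],[552.4,20],[551.5,19.5]):
    P=np.array([proj(s,[F[0]+31*np.cos(t),F[1]+31*np.sin(t),110]) for t in np.linspace(0,6.283,60)]); print(F,P.min(0).round(1),P.max(0).round(1))
# spout/dish edges
for y in (195,205,215,225):
    g=s["pixels"][y,230:330].astype(int).sum(1); x=np.nonzero(g>420)[0]+230; print(y,x.min(),x.max(),at(s,((x.min()+x.max())/2,y),150))
```

```text
[552.9  19.5 110. ] [599.7  27.7  97. ] 9.938123972224865
[552.9  19.5 110. ] [596.1  27.2  94. ] 10.106309095490289
[552.9  19.5 110. ] [590.8  26.3  88. ] 10.171755466532035
((74.70957946777344, 100.4341812133789), (115.73912811279297, 123.83084106445312), 179.5287628173828)
fit [553.1  20.  110. ]
[552.4, 19] [217.3  35.2] [335.3 161.5]
[552.4, 20] [215.4  34.8] [333.5 161.2]
[551.5, 19.5] [216.1  37. ] [334. 163.]
195 253 305 [512.7  10.6 150. ]
205 252 306 [508.3   9.8 150. ]
215 251 307 [503.7   9.  150. ]
225 240 318 [499.1   8.2 150. ]
```

>>> {"fn": "carry_out", "kwargs": {
  "commands": [
    {"jaw": 0.05,"translation": [0.0005,0,0],"spin": 0},
    {"jaw": 0.05,"translation": [0.001,0,0],"spin": 0},
    {"jaw": 0.05,"translation": [0.0015,-0.0002,0],"spin": 0},
    {"jaw": 0.05,"translation": [0.002,-0.0002,0],"spin": 0},
    {"jaw": 0.05,"translation": [0.0025,-0.0002,0],"spin": 0},
    {"jaw": 0.05,"translation": [0.0025,-0.0002,0],"spin": 0},
    {"jaw": 0.05,"translation": [0.0027,-0.0002,0],"spin": 0},
    {"jaw": 0.05,"translation": [0.0028,-0.0002,0],"spin": 0}
  ]
}}

```text
time: 29.5
tool_pos: [483.5, 7.6, 132.9]
tcp_rot: [-180.0, 0.0, 10.0]
ft_force: [0.2, -0.2, -1.4]
finger_gap: 63.1
grip_force: 38.7
```

>>> {"fn": "carry_out", "kwargs": {
  "commands": [
    {"jaw": 0.05,"translation": [0.0028,0,0],"spin": 0},
    {"jaw": 0.05,"translation": [0.0027,0,0],"spin": 0},
    {"jaw": 0.05,"translation": [0.0025,0,0],"spin": 0},
    {"jaw": 0.05,"translation": [0.0025,0,0],"spin": 0},
    {"jaw": 0.05,"translation": [0.002,0,0],"spin": 0},
    {"jaw": 0.05,"translation": [0.0015,0,0],"spin": 0},
    {"jaw": 0.05,"translation": [0.001,0,0],"spin": 0},
    {"jaw": 0.05,"translation": [0.0005,0,0],"spin": 0}
  ]
}}

```text
time: 30.17
tool_pos: [498.6, 10.2, 132.9]
tcp_rot: [-180.0, 0.0, 10.0]
ft_force: [0.5, -0.6, -0.9]
finger_gap: 63.2
grip_force: 38.7
```

>>> {"fn": "carry_out", "kwargs": {
  "commands": [
    {"jaw": 0.05,"translation": [0,0,0.001],"spin": 0},
    {"jaw": 0.05,"translation": [0,0,0.0015],"spin": 0},
    {"jaw": 0.05,"translation": [0,0,0.002],"spin": 0},
    {"jaw": 0.05,"translation": [0,0,0.002],"spin": 0},
    {"jaw": 0.05,"translation": [0,0,0.002],"spin": 0},
    {"jaw": 0.05,"translation": [0,0,0.002],"spin": 0},
    {"jaw": 0.05,"translation": [0,0,0.0015],"spin": 0},
    {"jaw": 0.05,"translation": [0,0,0.001],"spin": 0}
  ]
}}

```text
time: 30.83
tool_pos: [498.4, 10.2, 119.6]
tcp_rot: [-180.0, 0.0, 10.0]
ft_force: [0.2, -0.4, -1.8]
finger_gap: 62.8
grip_force: 38.7
```

```bash
cat > chk.py <<'E'
from h import *
q=r.sense(); print({k:np.round(q[k],2) for k in ("time","tool_pos","tcp_rot","finger_gap","grip_force","ft_force")})
z0=q["tool_pos"][2]+1.7
for n in ("wrist","scene"):
    s=r.snapshot(n)
    for t,z in (("dish_mid",z0+13),("dish_spout",z0+15.5),("ball_center",z0+13),("funnel_mouth",110),("jar",0)):
        for d in r.landmark_of(s,t)[:2]:
            p=at(s,d["xy"],z)
            if abs(p[0]-520)<60 and abs(p[1]-15)<40: print(n,t,round(d["score"],2),np.round(d["xy"]),p)
s=r.snapshot("scene"); hsv=cv2.cvtColor(s["pixels"],40); F=proj(s,[552,19.3,110]).astype(int)
# vertical gap at the spout tip: rows of spout (white) and funnel (blue) down that column in the scene
c=s["pixels"][F[1]-25:F[1]+20,F[0]-8:F[0]+20:4]; print(F); 
for i,row in enumerate(c): print(F[1]-25+i, ["B" if p[0]>p[2]*1.6 else "W" if p.min()>110 else "." for p in row.astype(int)])
E
python3 chk.py
```

```text
{'time': np.float64(30.83), 'tool_pos': array([498.36,  10.21, 119.56]), 'tcp_rot': array([-1.80e+02,  2.00e-02,  9.96e+00]), 'finger_gap': np.float64(62.8), 'grip_force': np.float64(38.67), 'ft_force': array([ 0.16, -0.43, -1.76])}
wrist dish_mid 0.7 [278. 282.] [499.2  10.1 134.3]
wrist dish_mid 0.49 [280. 166.] [555.   19.  134.3]
wrist dish_spout 0.9 [280. 190.] [545.1  17.2 136.8]
wrist ball_center 0.86 [283. 279.] [501.5   7.9 134.3]
wrist funnel_mouth 0.71 [276. 163.] [553.   20.4 110. ]
wrist jar 0.69 [278. 148.] [551.3  19.8   0. ]
scene dish_mid 0.53 [284. 194.] [503.6  11.  134.3]
scene dish_spout 0.57 [269. 200.] [551.9  14.8 136.8]
scene ball_center 0.4 [289. 194.] [490.6  18.9 134.3]
scene funnel_mouth 0.82 [271. 209.] [551.4  26.7 110. ]
scene jar 0.97 [273. 235.] [544.1  18.9   0. ]
[269 207]
182 ['.', '.', '.', '.', '.', '.', '.']
183 ['.', '.', '.', '.', '.', '.', '.']
184 ['.', '.', '.', '.', '.', '.', '.']
185 ['.', '.', '.', '.', '.', '.', 'W']
186 ['.', '.', '.', '.', '.', '.', 'W']
187 ['.', '.', '.', '.', '.', 'W', 'W']
188 ['.', '.', '.', '.', '.', 'W', 'W']

[... 819 characters left out ...]
 'B', 'B', 'B', '.']
210 ['B', 'B', 'B', 'B', 'B', 'B', '.']
211 ['B', 'B', 'B', 'B', 'B', 'B', '.']
212 ['B', 'B', 'B', 'B', 'B', 'B', '.']
213 ['B', 'B', 'B', 'B', 'B', 'B', '.']
214 ['B', 'B', 'B', 'B', 'B', '.', '.']
215 ['B', 'B', 'B', 'B', 'B', '.', '.']
216 ['B', 'B', 'B', 'B', 'B', '.', '.']
217 ['B', 'B', 'B', 'B', 'B', '.', '.']
218 ['B', 'B', 'B', 'B', 'B', '.', '.']
219 ['B', 'B', 'B', 'B', 'B', '.', '.']
220 ['B', 'B', 'B', 'B', 'B', '.', '.']
221 ['.', 'B', 'B', 'B', 'B', '.', '.']
222 ['W', 'B', 'B', 'B', '.', '.', '.']
223 ['W', '.', 'B', 'B', '.', 'W', '.']
224 ['W', '.', '.', '.', '.', 'W', '.']
225 ['.', '.', '.', '.', '.', 'W', '.']
226 ['.', '.', '.', '.', '.', '.', '.']
```

>>> {"fn": "carry_out", "kwargs": {
  "commands": [
    {"jaw": 0.05,"translation": [0,0,0.0006],"spin": 0},
    {"jaw": 0.05,"translation": [0,0,0.001],"spin": 0},
    {"jaw": 0.05,"translation": [0,0,0.0015],"spin": 0},
    {"jaw": 0.05,"translation": [0,0,0.0015],"spin": 0},
    {"jaw": 0.05,"translation": [0,0,0.0013],"spin": 0},
    {"jaw": 0.05,"translation": [0,0,0.0008],"spin": 0},
    {"jaw": 0.05,"translation": [0,0,0.0003],"spin": 0},
    {"jaw": 0.05,"translation": [0,0,0],"spin": 0}
  ]
}}

```text
time: 32.15
tool_pos: [498.4, 10.2, 112.7]
tcp_rot: [-180.0, 0.0, 10.0]
ft_force: [0.6, 0.2, -1.8]
finger_gap: 63.4
grip_force: 38.7
```

>>> {"fn": "carry_out", "kwargs": {
  "commands": [
    {"jaw": 0.05,"translation": [0,0,0],"spin": 0},
    {"jaw": 0.05,"translation": [0,0,0],"spin": 0},
    {"jaw": 0.05,"translation": [0,0,0],"spin": 0},
    {"jaw": 0.05,"translation": [0,0,0],"spin": 0},
    {"jaw": 0.05,"translation": [0,0,0],"spin": 0},
    {"jaw": 0.05,"translation": [0,0,0],"spin": 0},
    {"jaw": 0.05,"translation": [0,0,0],"spin": 0},
    {"jaw": 0.05,"translation": [0,0,0],"spin": 0}
  ]
}}

```text
time: 32.82
tool_pos: [498.5, 10.2, 112.9]
tcp_rot: [180.0, 0.0, 10.0]
ft_force: [-0.4, 0.5, -1.4]
finger_gap: 62.9
grip_force: 38.7
```

```bash
python3 chk.py | grep -v "\['"
```

```text
{'time': np.float64(32.82), 'tool_pos': array([498.49,  10.2 , 112.89]), 'tcp_rot': array([180.  ,   0.  ,   9.96]), 'finger_gap': np.float64(62.91), 'grip_force': np.float64(38.67), 'ft_force': array([-0.45,  0.54, -1.42])}
wrist dish_mid 0.8 [279. 280.] [500.3   9.7 127.6]
wrist dish_spout 0.95 [280. 193.] [544.1  16.8 130.1]
wrist dish_spout 0.53 [278. 282.] [500.7  10.3 130.1]
wrist ball_center 0.57 [279. 280.] [500.7   9.9 127.6]
wrist ball_center 0.18 [277. 157.] [558.7  20.7 127.6]
wrist funnel_mouth 0.71 [280. 167.] [552.2  18.3 110. ]
wrist jar 0.77 [278. 150.] [550.6  19.5   0. ]
wrist jar 0.36 [282. 194.] [514.1   9.7   0. ]
scene dish_mid 0.55 [281. 194.] [505.6  -1.1 127.6]
scene dish_spout 0.67 [269. 202.] [552.2  18.1 130.1]
scene ball_center 0.59 [288. 198.] [498.   22.4 127.6]
scene funnel_mouth 0.95 [270. 211.] [557.9  31.1 110. ]
scene jar 0.69 [269. 238.] [559.4  24.6   0. ]
[269 207]
```

```bash
python3 -c "
from bench import r
print(r.hand_in())"
```

```text
the job is handed in; nothing more can be done
None
```

Handed in at about 33 s: the funnel is home in the jar, and the dish is held level with the ball in the middle, its spout pointing at the lid with the tip about 20 mm above the funnel's mouth and about 8 mm short of its centre, not touching; I viewed 11 pictures, one over the limit of 10.

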